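# Balance the knife rail and mark its balance point

## Task

Find the balance point of the dark wooden knife rail on the balancing stand: nudge it by its low end, up and across the stand's narrow crest (two dowels side by side), until it tips and, let go, stays balanced level on the crest. Then mark that point by setting the small saddle-shaped marker astride the rail, fully seated, squarely above the crest, with the rail still level. Be gentle: do not lift the rail or push, squeeze or press it hard, and leave the other kitchen things alone.

Things in the scene. Friction and masses are not known exactly. Their poses are not given: they have to be found in the camera images.
- stand: light wooden balancing stand, fixed, base 350 x 100 mm. Origin: underside centre, below the crest; x along it, the way the rail must slide, z up. Ramp boards rise at 0.09 rad from both ends; the rail rides on 8 mm cross dowels: two at the crest (x = -8, +8 mm), one on each ramp (x = -106, +106 mm). Guide cheeks at x = -80 and +80 mm (32 mm long, 35 mm clear between, tops 66 mm up) guide the rail
- crest (a point): middle of the stand's narrow level crest, between the tops of its two dowels (16 mm apart in x), 50 mm above the worktop, axes as the stand's. The free rail lies level while its balance point is within 8 mm of here; before that it slopes up to its high end, beyond that it tips onto the other ramp and must be pushed back
- rail: dark wooden bar, two thin steel strips on top, 320 (x) x 30 (y) x 16 mm (z), 0.35 to 0.55 kg, loose. Origin: underside centre; x to its high end, z up. It starts along the stand's -x ramp between the cheeks, sloping 0.09 rad, its middle 49 to 67 mm short of the crest. Hidden weights put its balance point up to 35 mm to either side of its middle. Sliding takes 2 to 6 N; more than 25 N is too hard
- low_end (a point): middle of the rail's end face at its -x end (low at the start), 8 mm above its underside: push here towards +x, following the ramp upwards. While something presses here, friction can hold the end down and hide the tipping by some centimetres: let go after every few millimetres to see whether the rail tips
- high_end (a point): middle of the rail's end face at its +x end, 8 mm above its underside, 320 mm from low_end; equal heights of the two ends mean level
- marker_knob (a point): brown wooden saddle marker, loose, 35 g, on the worktop right of the stand. Point on the axis of its 16 x 16 mm knob (18 to 59 mm above the feet), 45 mm above the feet; z up. Top plate 26 (x) x 47 mm (y), underside 12 mm above the feet; two legs leave 35 mm in y for the rail. x must lie along the rail, either way round. Seated, this point is 33 mm above the rail's top
- shaker: glass shaker, 44 mm wide, 90 mm tall, origin under its centre; leave alone
- cup: smoke-grey glass cup with handle, 136 x 163 x 74 mm, origin under its centre; leave alone
- teaspoon: teaspoon with red handle, 132 mm long, lying flat, origin under its centre; leave alone
- cakefork: cake fork with red handle, 146 mm long, lying flat, origin under its centre; leave alone
- plate: glass plate, 188 mm across, 19 mm high, origin under its centre; leave alone
Things that resemble listed ones, but are neither listed nor needed, are in the scene too. Leave any blue or turquoise look-alike of the part that bears marker_knob alone.

How it is judged:
By the outcome, as a careful person would: the job done as asked, in the order asked, and still so for the second after the job is handed in, with the robot touching nothing.
It also fails if it takes over 72 s, if anything falls off the work surface, if the arm or the gripper's body presses on something with over 40 N, if the wrist force passes 120 N, or if a joint passes its speed limit or range.

## Robot

A 6-joint arm with a two-finger parallel gripper is mounted at the origin on a cart in front of the work surface, level with it; the furniture and walls round the work are solid. World frame = base frame: x ahead of the robot, y to its left, z up, the work surface at z = 0. Lengths are in m, angles in rad, forces in N, time in s.
With the tool pointing down it reaches from about 0.3 to 0.85 m from the base axis. Payload 4.2 kg.
Tool frame: the origin (TCP) lies at the very end of the fingers, on their centre line; the grasp point (between the pads) lies 19 mm behind it; x points along the fingers, z is the direction in which the jaws open and shut, and the axes are right-handed (so a half turn about x gives the same grasp; the last joint's range is limited). The gripper opens to 91 mm and grips with 3 to 60 N. Pads are 32 mm wide; open, the fingers measure 118 mm over their backs; the gripper's body (76 mm by 178 mm) begins 60 mm behind the grasp point.
Start: joints at [1.222, 0.32, 1.565, -0, 1.257, -0.02], TCP at [0.186, 0.544, 0.214] pointing down, gripper open.
Joint ranges: [-3.11, 3.11], [-0.84, 2.01], [0.21, 2.61], [-1.34, 4.49], [0.05, 2.63], [-2.56, 2.56]. Speed limits (rad/s): [2.57, 2.57, 3.14, 3.14, 3.14, 3.14].

## Interface

Orientations are given as [roll, pitch, yaw] about the fixed x, y, z axes, in that order (R = Rz(yaw) Ry(pitch) Rx(roll)).
In Python, from workcell import bot, cams, workorder gives the robot as it stands.
- The arm moves only by the tool send_rows, never from a script. Its arguments are lists of equal length, an entry for each row: "claw": the opening, from 0 (shut) to 1 (fully open); "dp": the shift along the world's x, y, z in m, a list of three; "dr": the turn, a rotation vector about the world's x, y, z in degrees, a list of three. A call has 1 to 12 rows; each row is the pose to reach, as a shift and turn from the pose commanded when the call began; what a row does not reach only later rows make up. A row lasts 1/12 s, in which the tool goes at most 41.7 mm and 7.16 degrees, less where a joint would pass 70% of its speed; a pose out of reach is approached as far as the arm can. A call with a gripper value outside its range is refused whole. The fingers move at their own pace and stop on an object; "squeeze" is the grip in N (left out, the last holds). Time passes only in rows, so rows that repeat a pose let the fingers close. It gives the time, the measured TCP pose, the force and the opening at its end, in the units of the state.
- bot.observe(): the state, without advancing time (a new reading comes with each control period).
- cams.get_image(name): name is "scene" or "top" or "wrist"; returns the picture (384x512x3 uint8, red, green, blue); there is no depth.
- cams.calibration(name): a dict with "fov_y" (degrees; the focal length in pixels is half the picture's height over the tangent of half this angle, whatever the lens; pixels are square), "cx", "cy" (the principal point, pixels), "R" (3x3) and "t" (3): a world point X has camera coordinates R X + t. Camera axes: x right, y down, z forward; pixel columns grow to the right and rows downward; lengths in m; the calibration is good to about 2 mm. A picture is of the moment at which its call begins: read the wrist's pose just before it. calibration takes no time and is no camera call; for the wrist camera it gives the pose at the moment of the call.
- workorder.hand_in(): hands the job in, once; it reports no verdict.
The state is a dict: "time": time; "joint_pos": joint angles; "dq": joint speeds; "tau": joint torques, N m; "position": TCP position; "ee_rot": TCP orientation; "ft_force": force on the tool from outside, world axes, zero at the start; "ft_torque": the same for the moment, N m; "opening": finger opening in m.
Only numpy, scipy, OpenCV 4.12 (cv2) and the standard library are available. Lean on these libraries where they do the work, as an engineer would, in place of code of your own. Each camera call takes 0.05 s, during which the arm holds its last target.

## Working session

There is one attempt and no reset: what is moved stays moved. The work goes in short steps, Python scripts to look and compute and a tool call to move; the robot and the scene stay as the last step left them, time stands still between calls to the robot, and variables do not carry over. Pictures are saved under pics/ and viewed, and the job is handed in when it is done.

Besides the shell and the picture viewer there is one more tool, called after ">>>" by a JSON object that holds its "api" and its "payload". send_rows: Moves the arm, as the interface text tells. Its arguments: {"type":"object","properties":{"claw":{"type":"array"},"dp":{"type":"array"},"dr":{"type":"array"},"squeeze":{"type":"number"}},"required":["claw","dp","dr"]}

```bash
mkdir -p pics; ls
python3 - <<'E'
from workcell import bot,cams,workorder
import cv2,numpy as np
print(bot.observe())
for n in ["scene","top","wrist"]:
    c=cams.calibration(n); print(n,c)
    im=cams.get_image(n); cv2.imwrite(f"pics/{n}0.png",im[:,:,::-1])
E
```

```text
pics
{'time': 0.0, 'joint_pos': array([ 1.22196483e+00,  3.20283834e-01,  1.56570442e+00, -4.56220933e-05,
        1.25738941e+00, -2.00135642e-02]), 'dq': array([-0.00201955,  0.00117938,  0.00012448,  0.00078762,  0.00276789,
        0.00031143]), 'tau': array([ 1.29083099e-03, -4.12456656e+01, -2.31976014e+01,  7.28784339e-02,
        4.55361174e-02, -1.49941784e-04]), 'position': array([0.18552458, 0.54369931, 0.21311506]), 'ee_rot': array([-3.13731168,  1.56901079, -1.89531918]), 'ft_force': array([0.76144143, 0.35325135, 0.37205317]), 'ft_torque': array([ 0.06938375, -0.02717765, -0.02977415]), 'opening': 0.09118073643626695}
scene {'fov_y': 55.863053770984955, 'cx': 250.3179449893393, 'cy': 192.23174433108744, 'R': array([[ 0.83847504, -0.54485597,  0.00957009],
       [-0.26256148, -0.41931825, -0.86904182],
       [ 0.47751554,  0.72615713, -0.49464607]]), 't': array([-0.50054283,  0.16104295,  1.12602056])}
top {'fov_y': 52.777765691869554, 'cx': 258.42682284036937, 'cy': 187.01681174081313, 'R': array([[ 0.00325038, -0.99987229,  0.01564741],
       [-0.99465168, -0.00484799, -0.10317235],
       [ 0.10323503, -0.01522838, -0.99454041]]), 't': array([-0.13970626,  0.53832609,  1.10304662])}
wrist {'fov_y': 67.824260819205, 'cx': 257.5289818218856, 'cy': 190.04486510261236, 'R': array([[ 0.32293239,  0.94642039, -0.00176392],
       [ 0.91353055, -0.31122173,  0.26192166],
       [ 0.24733903, -0.08619438, -0.96508752]]), 't': array([-0.57362693, -0.03024851,  0.39014799])}
```

View pics/scene0.png

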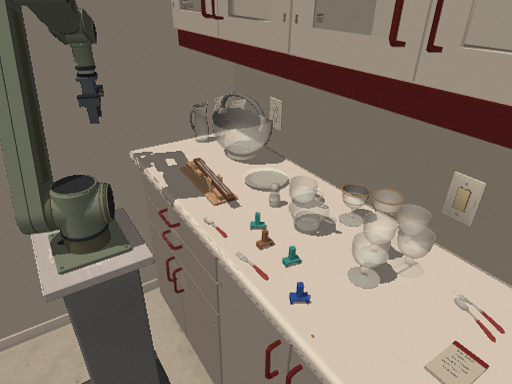

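View pics/top0.png

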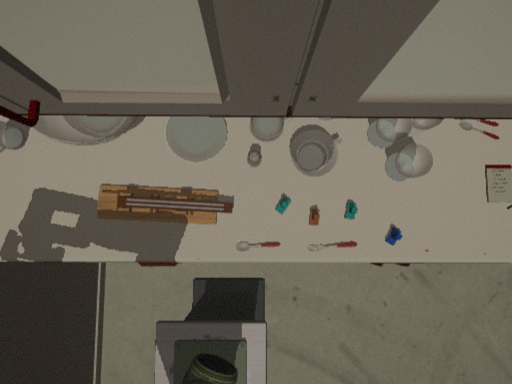

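View pics/wrist0.png

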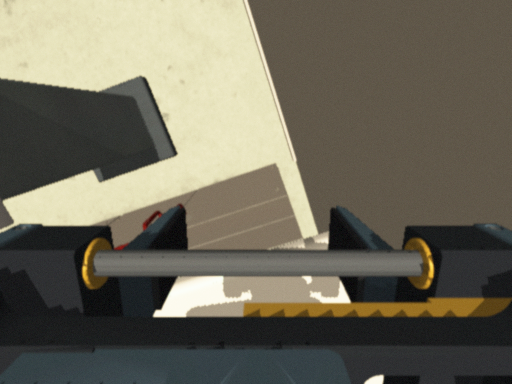

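Run:
```python
import cv2
im=cv2.imread("pics/top0.png"); cv2.imwrite("pics/top0c.png",cv2.resize(im[170:235,90:250],None,fx=5,fy=5,interpolation=cv2.INTER_CUBIC))
cv2.imwrite("pics/top0d.png",cv2.resize(im[190:260,220:420],None,fx=4,fy=4,interpolation=cv2.INTER_CUBIC))
im=cv2.imread("pics/scene0.png"); cv2.imwrite("pics/scene0c.png",cv2.resize(im[140:220,160:300],None,fx=5.5,fy=5.5,interpolation=cv2.INTER_CUBIC))
cv2.imwrite("pics/scene0d.png",cv2.resize(im[195:315,190:340],None,fx=5,fy=5,interpolation=cv2.INTER_CUBIC))
```

```text
(no output)
```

View pics/top0c.png

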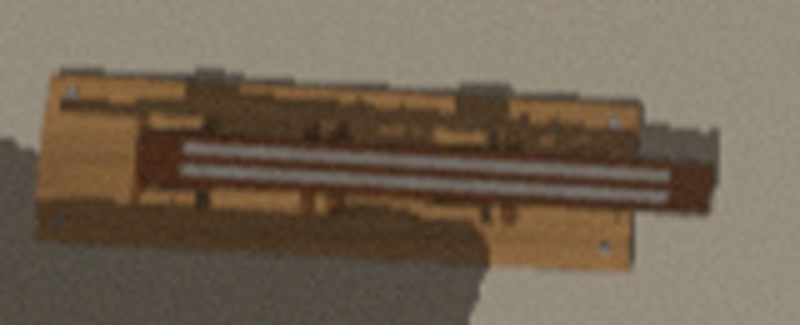

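View pics/top0d.png

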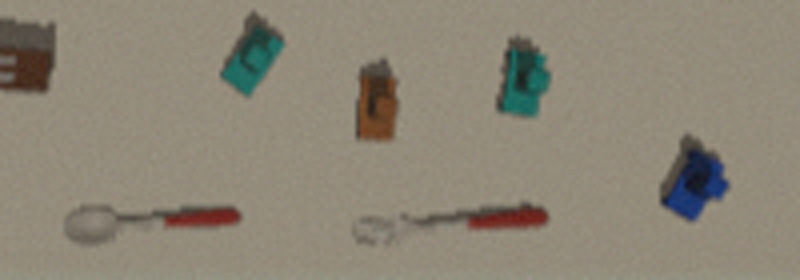

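View pics/scene0c.png

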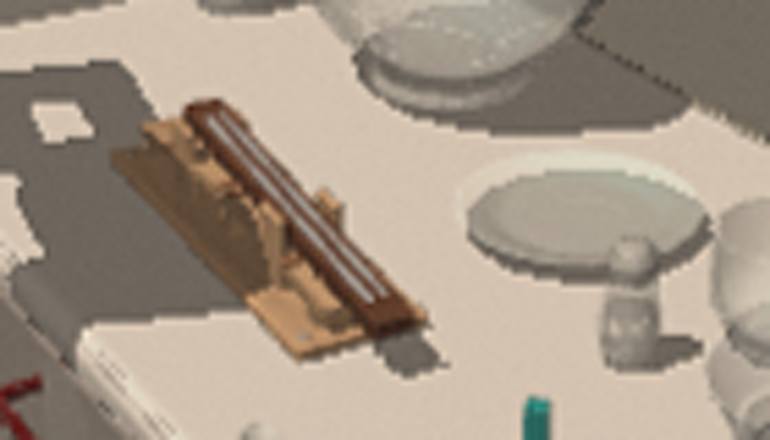

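View pics/scene0d.png

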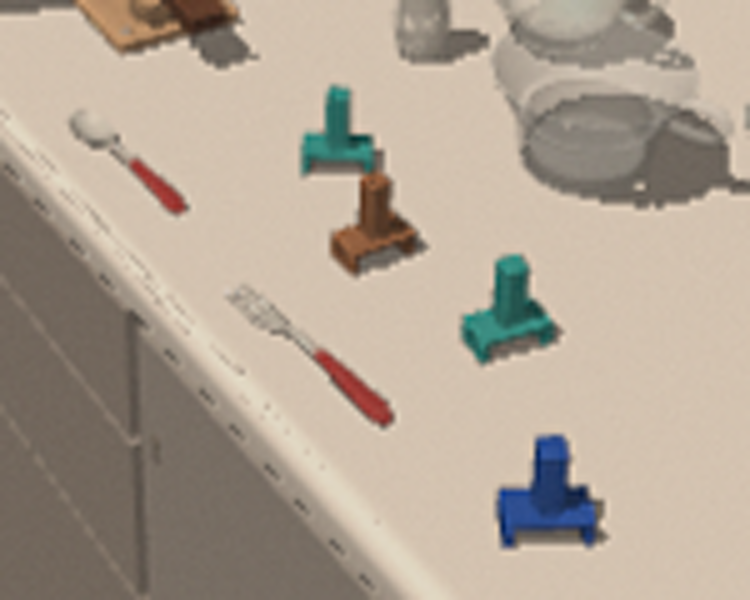

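```bash
cat > h.py <<'E'
from workcell import bot,cams,workorder
import cv2,numpy as np
def cal(n):
    c=cams.calibration(n); f=192/np.tan(np.radians(c["fov_y"]/2)); return np.array(c["R"]),np.array(c["t"]),f,c["cx"],c["cy"]
def ray(c,u,v):
    R,t,f,cx,cy=c; d=R.T@np.array([(u-cx)/f,(v-cy)/f,1]); return -R.T@t,d
def onz(c,u,v,z):
    o,d=ray(c,u,v); return o+d*(z-o[2])/d[2]
def tri(*ps):
    A=np.zeros((3,3));b=np.zeros(3)
    for c,u,v in ps:
        o,d=ray(c,u,v); d/=np.linalg.norm(d); P=np.eye(3)-np.outer(d,d); A+=P;b+=P@o
    X=np.linalg.solve(A,b); return X
def proj(c,X):
    R,t,f,cx,cy=c; p=R@X+t; return f*p[0]/p[2]+cx,f*p[1]/p[2]+cy
def cp(x,y,s,u0,v0): return u0+(x+.5)/s-.5, v0+(y+.5)/s-.5
E
python3 - <<'E'
from h import *
np.set_printoptions(precision=4,suppress=True)
T=cal("top");S=cal("scene")
t=lambda x,y:cp(x,y,5,90,170)
s=lambda x,y:cp(x,y,5.5,160,140)
for p in [(57,75),(38,240),(640,105),(632,268)]: print("base",onz(T,*t(*p),0.012))
for n,p,q,z in [("hiA",(138,128),(222,100),.066),("hiB",(136,188),(186,107),.066),("loA",(716,160),(420,308),.04),("loB",(710,213),(373,322),.04)]:
    print(n,onz(T,*t(*p),z),tri((T,*t(*p)),(S,*s(*q))))
t=lambda x,y:cp(x,y,4,220,190)
s=lambda x,y:cp(x,y,5,190,195)
print("knobtop",tri((T,*t(382,103)),(S,*s(376,180))), onz(T,*t(382,103),.059))
for p in [(358,138),(396,138)]: print("plate",onz(T,*t(*p),.018))
E
```

```text
base [0.5456 0.3271 0.012 ]
base [0.4484 0.3337 0.012 ]
base [ 0.5294 -0.0169  0.012 ]
base [ 0.4332 -0.0136  0.012 ]
hiA [0.51   0.2594 0.066 ] [0.51   0.2563 0.0739]
hiB [0.4763 0.2591 0.066 ] [0.4776 0.2544 0.0767]
loA [ 0.4951 -0.0636  0.04  ] [ 0.494  -0.0642  0.0533]
loB [ 0.4646 -0.0605  0.04  ] [ 0.4628 -0.0603  0.0507]
knobtop [ 0.4555 -0.298   0.0575] [ 0.4558 -0.2979  0.059 ]
plate [ 0.4314 -0.2866  0.018 ]
plate [ 0.4315 -0.3145  0.018 ]
```

Run:
```python
from h import *
from scipy.spatial.transform import Rotation as Ro
np.set_printoptions(precision=4,suppress=True)
o=bot.observe();R=Ro.from_euler('xyz',o["ee_rot"]).as_matrix();print(R)
W=cal("wrist");p=-W[0].T@W[1];print("cam in tool",R.T@(p-o["position"]),"cam axes in tool\n",R.T@W[0].T)
print(o["time"])
```

```text
[[-0.0005 -0.9464  0.3229]
 [-0.0013  0.3229  0.9464]
 [-1.      0.     -0.0014]]
cam in tool [-0.1702  0.073  -0.0005] cam axes in tool
 [[ 0.0002 -0.2619  0.9651]
 [-0.     -0.9651 -0.2619]
 [ 1.      0.     -0.0002]]
0.15
```

>>> {"api": "send_rows", "payload": {"claw": [0,0,0,0,0,0,0,0,0,0,0,0], "dp": [[0.291,-0.674,-0.043],[0.291,-0.674,-0.043],[0.291,-0.674,-0.043],[0.291,-0.674,-0.043],[0.291,-0.674,-0.043],[0.291,-0.674,-0.043],[0.291,-0.674,-0.043],[0.291,-0.674,-0.043],[0.291,-0.674,-0.043],[0.291,-0.674,-0.043],[0.291,-0.674,-0.043],[0.291,-0.674,-0.043]], "dr": [[0,0,-73.8],[0,0,-73.8],[0,0,-73.8],[0,0,-73.8],[0,0,-73.8],[0,0,-73.8],[0,0,-73.8],[0,0,-73.8],[0,0,-73.8],[0,0,-73.8],[0,0,-73.8],[0,0,-73.8]]}}

```text
time: 1.15
position: [0.3837, 0.084, 0.1847]
ee_rot: [0.362, 1.57, 0.315]
ft_force: [0.4, 0.9, 0.2]
opening: 0.0141
```

>>> {"api": "send_rows", "payload": {"claw": [0,0,0,0,0,0,0,0,0,0], "dp": [[0.093,-0.214,-0.015],[0.093,-0.214,-0.015],[0.093,-0.214,-0.015],[0.093,-0.214,-0.015],[0.093,-0.214,-0.015],[0.093,-0.214,-0.015],[0.093,-0.214,-0.015],[0.093,-0.214,-0.015],[0.093,-0.214,-0.015],[0.093,-0.214,-0.015]], "dr": [[5.16,0,0],[5.16,0,0],[5.16,0,0],[5.16,0,0],[5.16,0,0],[5.16,0,0],[5.16,0,0],[5.16,0,0],[5.16,0,0],[5.16,0,0]]}}

```text
time: 1.98
position: [0.4758, -0.1268, 0.1697]
ee_rot: [1.624, 1.48, 1.579]
ft_force: [-0.6, 0.6, 0.5]
opening: 0.0004
```

```bash
cat >> h.py <<'E'
from scipy.spatial.transform import Rotation as Ro
np.set_printoptions(precision=4,suppress=True)
def st():
    o=bot.observe();R=Ro.from_euler('xyz',o["ee_rot"]).as_matrix()
    print("t",o["time"],"p",o["position"],"f",o["ft_force"],"op",o["opening"],"\nq",o["joint_pos"]); print(R); return o,R
def snap(n,name,box=None,s=1):
    im=cams.get_image(n)[:,:,::-1]
    if box: u0,v0,u1,v1=box; im=im[v0:v1,u0:u1]
    cv2.imwrite(f"pics/{name}.png",cv2.resize(im,None,fx=s,fy=s,interpolation=cv2.INTER_CUBIC))
E
python3 - <<'E'
from h import *
st(); print([a.tolist() if hasattr(a,'tolist') else a for a in cal("wrist")])
snap("wrist","w1",None,1.5)
snap("scene","s1")
E
```

```text
t 1.9833 p [ 0.4758 -0.1268  0.1697] f [-0.6079  0.5891  0.5185] op 0.00037934415864992896 
q [-0.3419  0.2401  1.8002  0.094   1.1342 -0.3382]
[[-0.0008  0.0449  0.999 ]
 [ 0.0905  0.9949 -0.0447]
 [-0.9959  0.0904 -0.0048]]
[[[0.9989886292836696, -0.04472342806091582, -0.004640425025427489], [-0.043240076108484585, -0.9838670649807282, 0.1735969304577166], [-0.012329411180951934, -0.17322070727453145, -0.9848058550756302]], [-0.48081292464007597, -0.10784564737300736, 0.33447332782322037], 285.59551211114405, 257.5289818218856, 190.04486510261236]
```

View pics/w1.png

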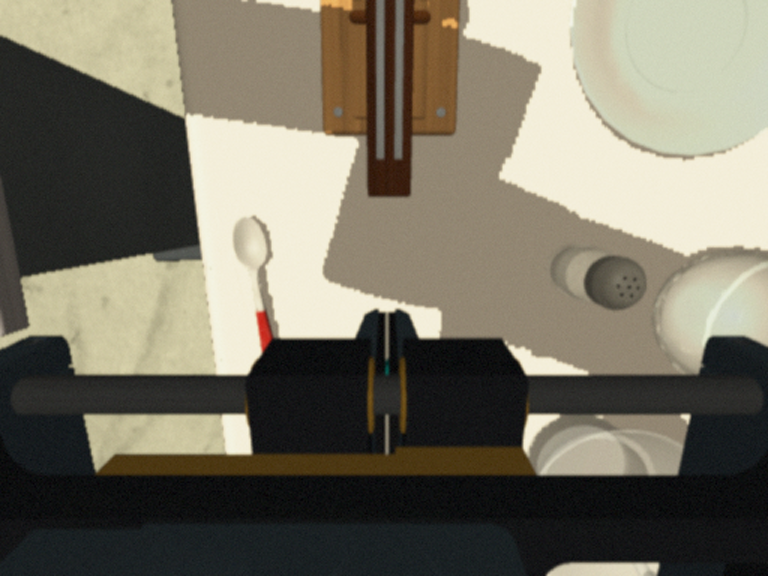

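View pics/s1.png

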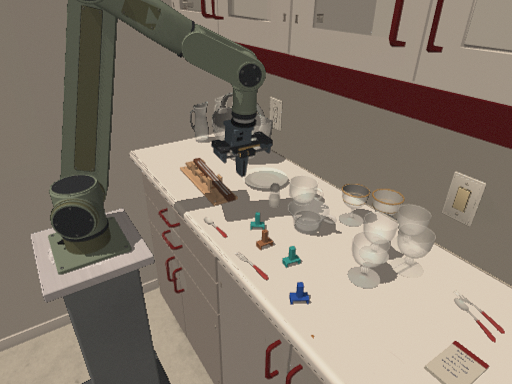

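Run:
```python
from h import *
W=cal("wrist"); k=lambda x,y:((x+.5)/1.5-.5,(y+.5)/1.5-.5)
T=cal("top");S=cal("scene")
for p in [(368,195),(411,195)]: print(onz(W,*k(*p),.05))
print(tri((W,*k(368,195)),(T,*cp(710,213,5,90,170)),(S,*cp(373,322,5.5,160,140))))
print(tri((W,*k(411,195)),(T,*cp(716,160,5,90,170)),(S,*cp(420,308,5.5,160,140))))
for p in [(326,133),(456,133)]: print(onz(W,*k(*p),.012))
print("screws mid",onz(W,*k(338,112),.015),onz(W,*k(441,112),.015))
```

```text
[ 0.4666 -0.0592  0.05  ]
[ 0.4957 -0.0605  0.05  ]
[ 0.4643 -0.0594  0.0495]
[ 0.4949 -0.0623  0.052 ]
[ 0.436  -0.0113  0.012 ]
[ 0.5328 -0.0156  0.012 ]
screws mid [0.4462 0.0025 0.015 ] [ 0.5215 -0.0009  0.015 ]
```

>>> {"api": "send_rows", "payload": {"claw": [0,0,0,0,0,0,0,0], "dp": [[0.003,0.01,-0.04],[0.003,0.01,-0.08],[0.003,0.01,-0.12],[0.003,0.01,-0.131],[0.003,0.02,-0.131],[0.003,0.035,-0.131],[0.003,0.04,-0.131],[0.003,0.04,-0.131]], "dr": [[0,0,0],[0,0,0],[0,0,0],[0,0,0],[0,0,0],[0,0,0],[0,0,0],[0,0,0]]}}

```text
time: 2.75
position: [0.4802, -0.0865, 0.0401]
ee_rot: [1.59, 1.481, 1.547]
ft_force: [-0.3, -1.0, 0.0]
opening: 0.0005
```

Run:
```python
from h import *
st()
snap("wrist","w2",None,1.5)
snap("scene","s2",(160,120,300,220),5.5)
```

```text
t 2.75 p [ 0.4802 -0.0865  0.0401] f [-0.3082 -1.0372  0.047 ] op 0.00047891967962362676 
q [-0.2618  0.3799  1.9864  0.1216  0.8002 -0.3044]
[[ 0.0021  0.0432  0.9991]
 [ 0.0896  0.995  -0.0432]
 [-0.996   0.0896 -0.0017]]
```

View pics/w2.png

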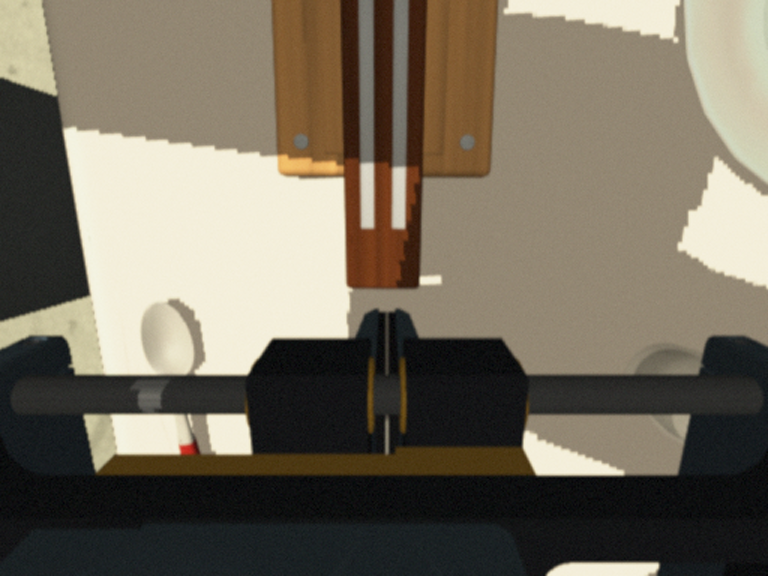

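View pics/s2.png

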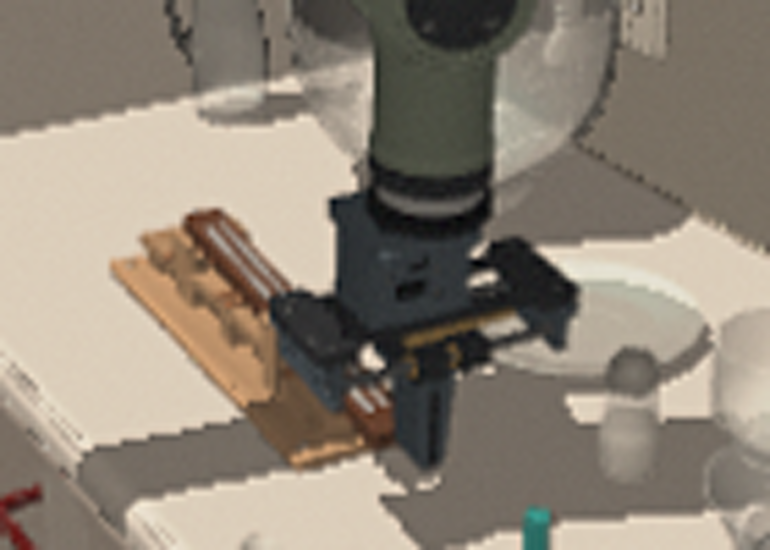

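>>> {"api": "send_rows", "payload": {"claw": [0,0,0,0,0,0,0,0,0,0,0,0], "dp": [[0,0.002,0],[0,0.004,0],[0,0.006,0],[0,0.008,0],[0,0.01,0.0002],[0,0.012,0.0004],[0.0002,0.014,0.0006],[0.0002,0.015,0.0007],[0.0003,0.016,0.0008],[0.0004,0.017,0.0009],[0.0004,0.018,0.001],[0.0004,0.018,0.001]], "dr": [[0,0,0],[0,0,0],[0,0,0],[0,0,0],[0,0,0],[0,0,0],[0,0,0],[0,0,0],[0,0,0],[0,0,0],[0,0,0],[0,0,0]]}}

```text
time: 3.85
position: [0.4799, -0.0699, 0.0397]
ee_rot: [1.616, 1.481, 1.57]
ft_force: [1.3, -1.3, -0.4]
opening: 0.0003
```

Run:
```python
from h import *
st()
snap("wrist","w3",None,1.5)
snap("top","t3",(90,150,250,250),5)
```

```text
t 3.85 p [ 0.4799 -0.0699  0.0397] f [ 1.3165 -1.286  -0.4206] op 0.0002774782936900984 
q [-0.2292  0.3764  1.9941  0.1231  0.7954 -0.2704]
[[ 0.      0.046   0.9989]
 [ 0.09    0.9949 -0.0458]
 [-0.9959  0.0899 -0.0041]]
```

View pics/w3.png

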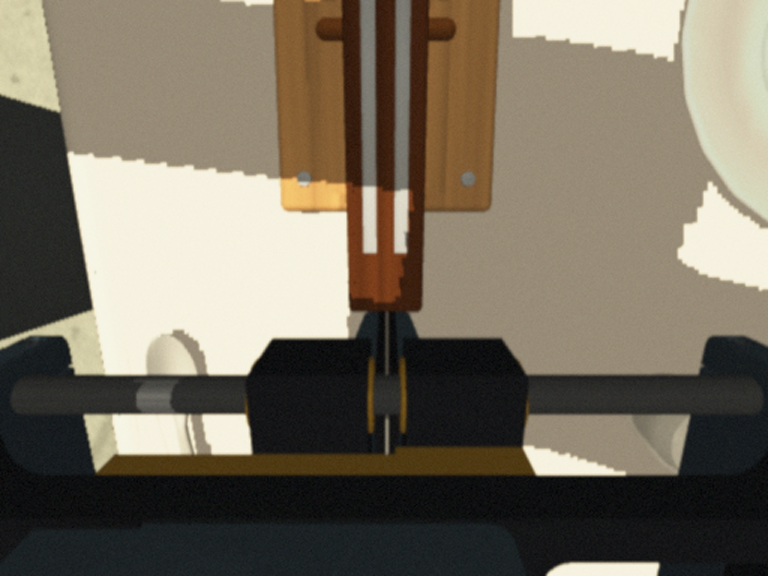

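View pics/t3.png

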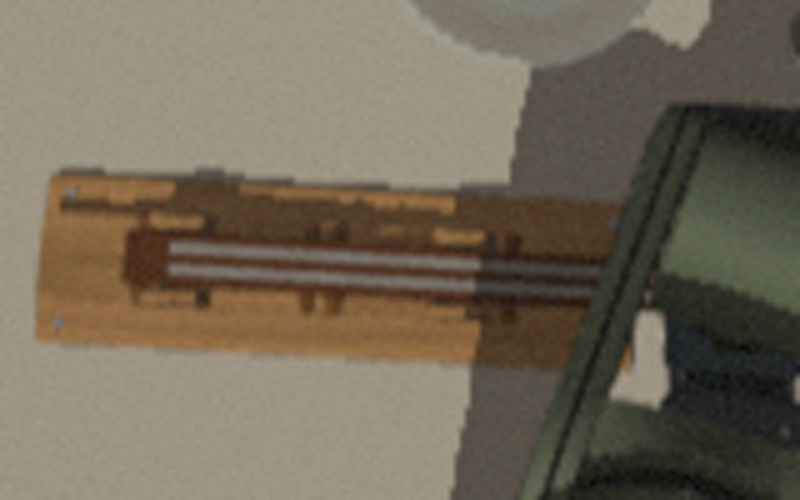

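>>> {"api": "send_rows", "payload": {"claw": [0,0,0,0,0,0,0,0,0,0,0,0], "dp": [[0,0.0013,0.0001],[0.0001,0.0026,0.0002],[0.0002,0.0039,0.0003],[0.0002,0.0052,0.0005],[0.0003,0.0065,0.0006],[0.0004,0.0078,0.0007],[0.0004,0.009,0.0008],[0.0005,0.01,0.0009],[0.0005,0.01,0.0009],[0.0003,0.004,0.0009],[0.0003,0.002,0.0009],[0.0003,0.002,0.0009]], "dr": [[0,0,0],[0,0,0],[0,0,0],[0,0,0],[0,0,0],[0,0,0],[0,0,0],[0,0,0],[0,0,0],[0,0,0],[0,0,0],[0,0,0]]}}

```text
time: 4.95
position: [0.4803, -0.0683, 0.0406]
ee_rot: [1.616, 1.48, 1.569]
ft_force: [-0.3, 0.1, 0.2]
opening: 0.0003
```

Run:
```python
from h import *
st()
snap("wrist","w4",None,1.5)
snap("top","t4",(90,150,250,250),5)
```

```text
t 4.95 p [ 0.4803 -0.0683  0.0406] f [-0.3284  0.116   0.2032] op 0.0003358661248497463 
q [-0.2261  0.3752  1.9931  0.1234  0.7973 -0.2664]
[[ 0.0002  0.047   0.9989]
 [ 0.0904  0.9948 -0.0468]
 [-0.9959  0.0903 -0.0041]]
```

View pics/w4.png

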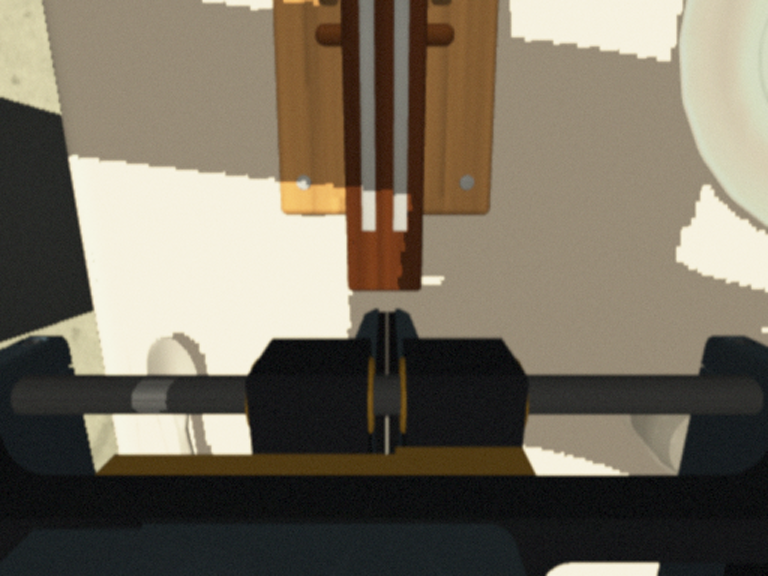

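View pics/t4.png

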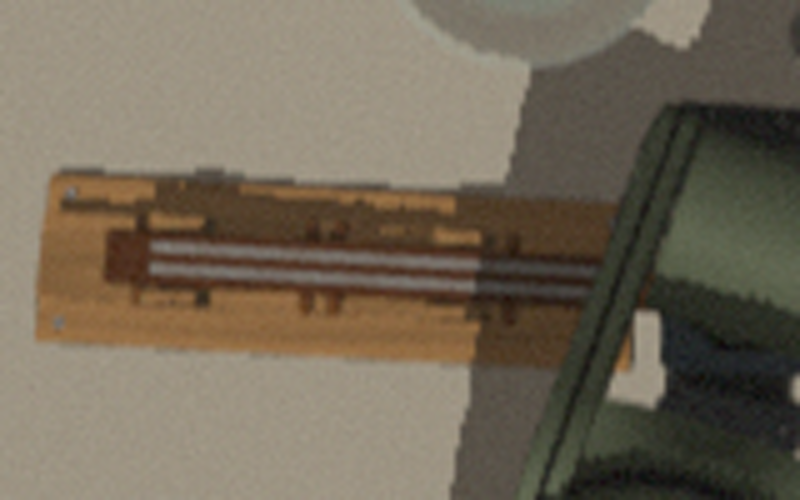

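>>> {"api": "send_rows", "payload": {"claw": [0,0,0,0,0,0,0,0,0,0,0,0], "dp": [[0.0001,0.003,0.0002],[0.0002,0.006,0.0003],[0.0003,0.0075,0.0003],[0.0003,0.0088,0.0003],[0.0003,0.01,0.0003],[0.0004,0.0113,0.0004],[0.0005,0.0125,0.0005],[0.0005,0.013,0.0005],[0.0005,0.013,0.0005],[0.0004,0.008,0.0005],[0.0003,0.006,0.0005],[0.0003,0.006,0.0005]], "dr": [[0,0,0],[0,0,0],[0,0,0],[0,0,0],[0,0,0],[0,0,0],[0,0,0],[0,0,0],[0,0,0],[0,0,0],[0,0,0],[0,0,0]]}}

```text
time: 6.05
position: [0.4803, -0.0622, 0.041]
ee_rot: [1.621, 1.48, 1.574]
ft_force: [0.2, -0.7, -0.4]
opening: 0.0005
```

Run:
```python
from h import *
st()
snap("wrist","w5",(160,0,360,240),2.5)
```

```text
t 6.05 p [ 0.4803 -0.0622  0.041 ] f [ 0.2345 -0.6826 -0.4364] op 0.000498065399841705 
q [-0.2138  0.3734  1.9949  0.124   0.7968 -0.2546]
[[-0.0003  0.047   0.9989]
 [ 0.0906  0.9948 -0.0468]
 [-0.9959  0.0905 -0.0046]]
```

View pics/w5.png

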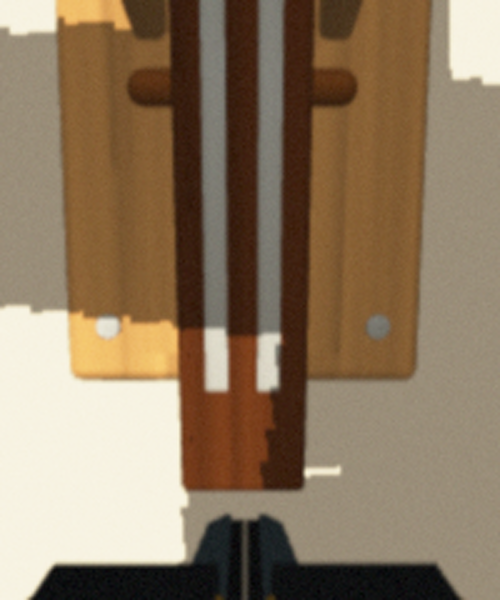

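>>> {"api": "send_rows", "payload": {"claw": [0,0,0,0,0,0,0,0,0,0,0,0], "dp": [[0.0001,0.003,0.0002],[0.0002,0.006,0.0003],[0.0003,0.0075,0.0003],[0.0003,0.0088,0.0003],[0.0003,0.01,0.0003],[0.0004,0.0113,0.0004],[0.0005,0.0125,0.0005],[0.0005,0.013,0.0005],[0.0005,0.013,0.0005],[0.0004,0.008,0.0005],[0.0003,0.006,0.0005],[0.0003,0.006,0.0005]], "dr": [[0,0,0],[0,0,0],[0,0,0],[0,0,0],[0,0,0],[0,0,0],[0,0,0],[0,0,0],[0,0,0],[0,0,0],[0,0,0],[0,0,0]]}}

```text
time: 7.1
position: [0.4805, -0.0561, 0.0415]
ee_rot: [1.624, 1.48, 1.577]
ft_force: [0.6, -0.3, 0.1]
opening: 0.0004
```

Run:
```python
from h import *
st()
snap("wrist","w6",(160,0,360,240),2.5)
```

```text
t 7.1 p [ 0.4805 -0.0561  0.0415] f [ 0.6287 -0.3358  0.139 ] op 0.0004458078560404994 
q [-0.2017  0.3718  1.9962  0.1245  0.7962 -0.2428]
[[-0.0005  0.047   0.9989]
 [ 0.0907  0.9948 -0.0468]
 [-0.9959  0.0905 -0.0048]]
```

View pics/w6.png

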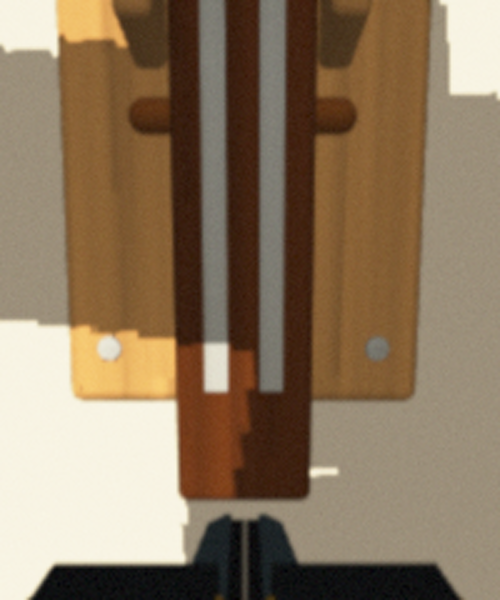

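Run:
```python
from h import *
W=cal("wrist"); k=lambda x,y:cp(x,y,2.5,160,0)
R,t,f,cx,cy=W
# end width 30mm -> depth
for pa,pb in [((181,490),(309,490)),((170,10),(316,10))]:
    a=np.array(ray(W,*k(*pa))[1]);b=np.array(ray(W,*k(*pb))[1]); s=.030/np.linalg.norm(a-b); o=ray(W,0,0)[0]; print(o+a*s,o+b*s)
snap("scene","s6",(160,120,300,220),5.5)
snap("top","t6",(90,150,250,250),5)
```

```text
[ 0.4675 -0.0304  0.0535] [ 0.4975 -0.0318  0.0534]
[0.4718 0.0706 0.0566] [0.5018 0.0692 0.0565]
```

View pics/s6.png

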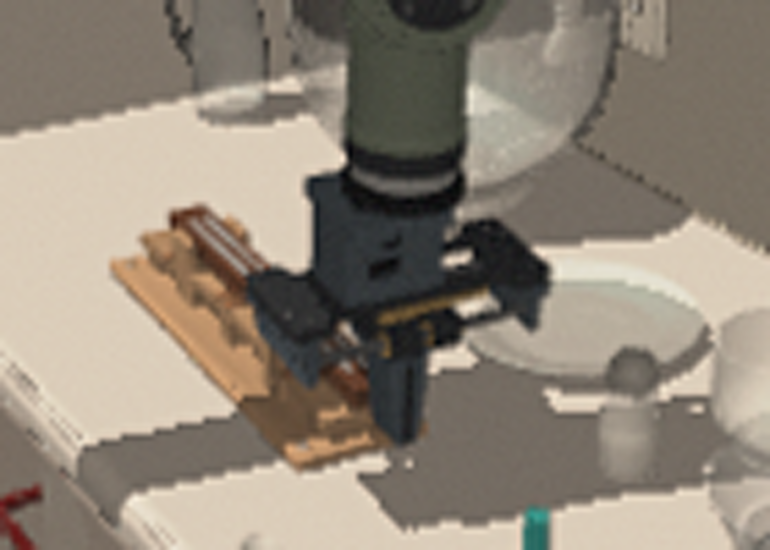

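View pics/t6.png

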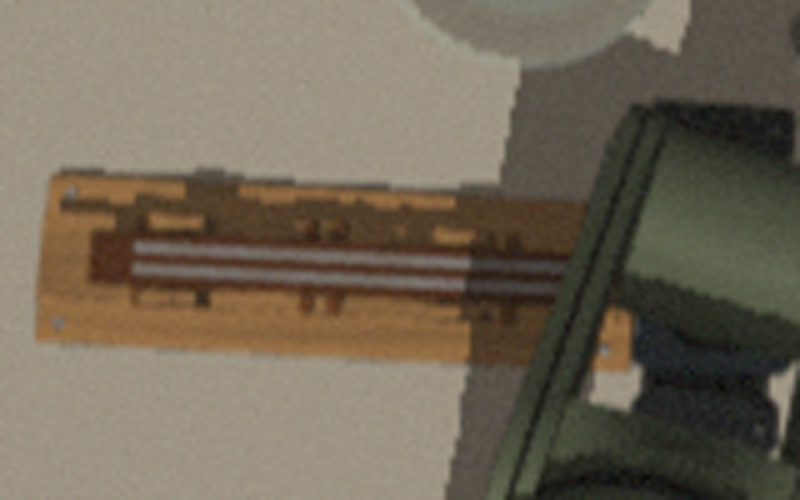

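Run:
```python
from h import *
im=cams.get_image("wrist"); cv2.imwrite("pics/w7full.png",im[:,:,::-1])
snap("wrist","w7",(160,0,360,240),2.5)
print(bot.observe()["time"])
# w5-based depth, cam pose offset ignoring change
W=cal("wrist"); k=lambda x,y:cp(x,y,2.5,160,0)
for pa,pb in [((183,485),(304,485)),((170,10),(312,10))]:
    a=np.array(ray(W,*k(*pa))[1]);b=np.array(ray(W,*k(*pb))[1]); s=.030/np.linalg.norm(a-b); o=ray(W,0,0)[0]; print(o+a*s,o+b*s)
```

```text
7.35
[ 0.4672 -0.0309  0.0439] [ 0.4972 -0.0323  0.0437]
[0.4715 0.0727 0.0521] [0.5015 0.0713 0.052 ]
```

View pics/w7.png

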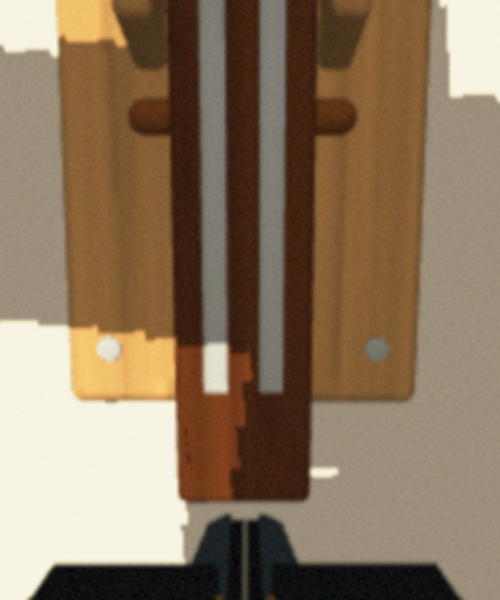

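>>> {"api": "send_rows", "payload": {"claw": [0,0,0,0,0,0], "dp": [[0,-0.02,0.0],[0,-0.05,0.01],[0,-0.08,0.03],[0,-0.08,0.06],[0,-0.08,0.06],[0,-0.08,0.06]], "dr": [[0,0,0],[0,0,0],[-2,0,0],[-5,0,0],[-5.2,0,0],[-5.2,0,0]]}}

```text
time: 7.85
position: [0.4817, -0.136, 0.103]
ee_rot: [-0.296, 1.567, -0.342]
ft_force: [0.1, 0.2, -0.1]
opening: 0.0001
```

Run:
```python
from h import *
st()
np.savez("w8.npz",R=cal("wrist")[0],t=cal("wrist")[1])
snap("wrist","w8",(160,0,360,240),2.5)
snap("scene","s8",(160,120,300,220),5.5)
snap("top","t8",(90,150,250,250),5)
```

```text
t 7.85 p [ 0.4817 -0.136   0.103 ] f [ 0.0549  0.197  -0.1434] op 7.097987677206536e-05 
q [-0.298   0.3042  1.8973 -0.0002  0.9364 -0.2521]
[[ 0.0034  0.0458  0.9989]
 [-0.0012  0.999  -0.0457]
 [-1.     -0.0011  0.0035]]
```

View pics/w8.png

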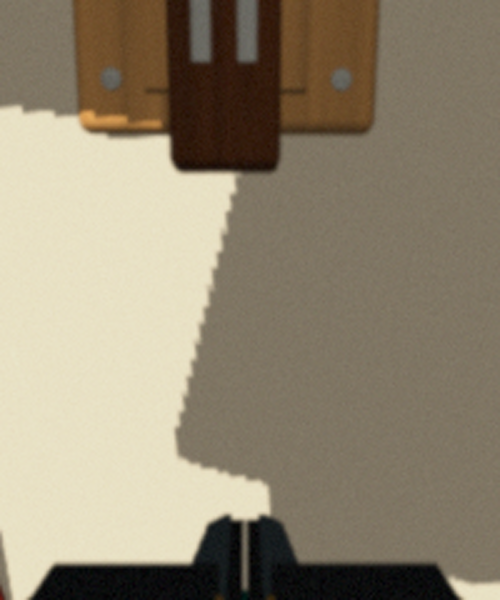

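View pics/s8.png

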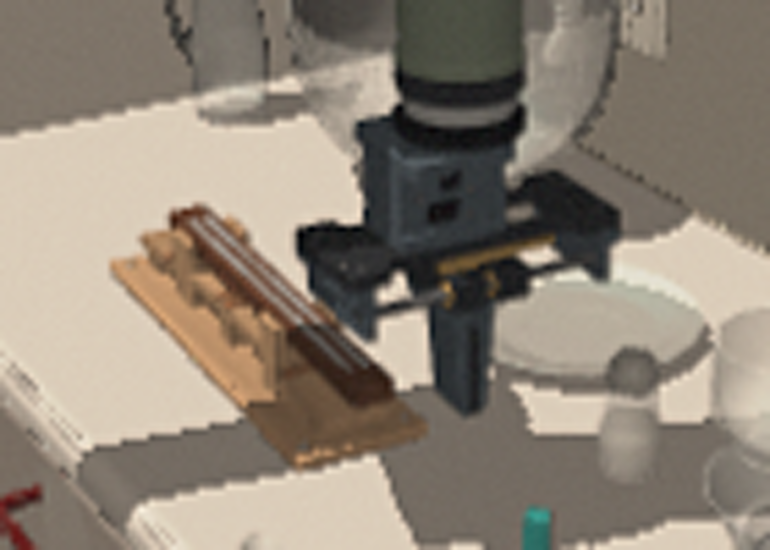

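View pics/t8.png

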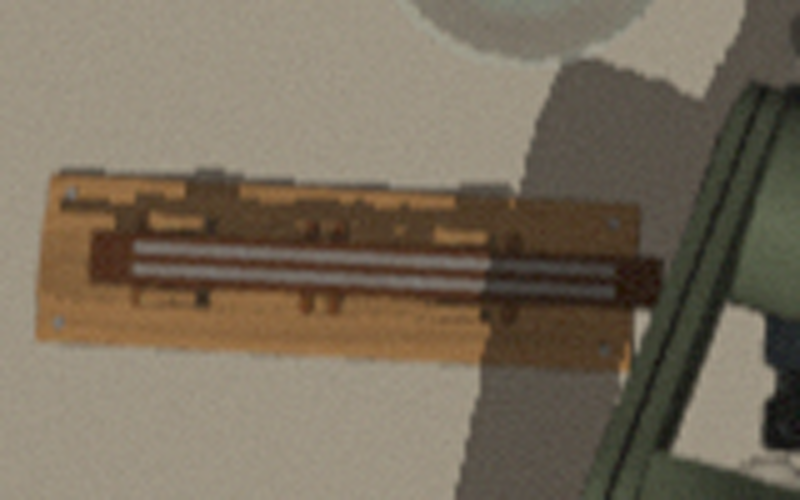

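```bash
cat >> h.py <<'E'
CT=np.array([-0.1702,0.073,-0.0005]); CA=np.array([[0,-.2619,.9651],[0,-.9651,-.2619],[1,0,0]])
def wcal(p,R):  # wrist calib from TCP pose
    Rc=(R@CA).T; c=cal("wrist"); return Rc,-Rc@(np.array(p)+R@CT),c[2],c[3],c[4]
E
python3 - <<'E'
from h import *
R6=np.array([[-0.0005,0.047,0.9989],[0.0907,0.9948,-0.0468],[-0.9959,0.0905,-0.0048]])
W6=wcal([0.4805,-0.0561,0.0415],R6); W8=cal("wrist")
k=lambda x,y:cp(x,y,2.5,160,0); t=lambda x,y:cp(x,y,5,90,150); s=lambda x,y:cp(x,y,5.5,160,120)
T=cal("top");S=cal("scene")
for a,b,c,d in [((180,497),(172,168),(658,307),(350,396)),((309,497),(279,168),(661,258),(391,374))]:
    print("lo ww",tri((W6,*k(*a)),(W8,*k(*b))),"wwt",tri((W6,*k(*a)),(W8,*k(*b)),(T,*t(*c))),"ts",tri((T,*t(*c)),(S,*s(*d))))
for c,d in [((90,282),(171,214)),((92,232),(204,206))]: print("hi ts",tri((T,*t(*c)),(S,*s(*d))))
E
```

```text
lo ww [ 0.4658 -0.0312  0.058 ] wwt [ 0.4663 -0.0315  0.0588] ts [ 0.4643 -0.031   0.0627]
lo ww [ 0.4953 -0.0325  0.0584] wwt [ 0.4952 -0.0328  0.0574] ts [ 0.4924 -0.0336  0.072 ]
hi ts [0.48   0.2842 0.067 ]
hi ts [0.508  0.2843 0.0671]
```

Run:
```python
from h import *
k=lambda x,y:((x+.5)/1.5-.5,(y+.5)/1.5-.5)
R1=np.array([[-0.0008,0.0449,0.999],[0.0905,0.9949,-0.0447],[-0.9959,0.0904,-0.0048]])
R2=np.array([[0.0021,0.0432,0.9991],[0.0896,0.995,-0.0432],[-0.996,0.0896,-0.0017]])
W1=wcal([0.4758,-0.1268,0.1697],R1);W2=wcal([0.4802,-0.0865,0.0401],R2)
for a,b in [((368,195),(347,287)),((411,195),(419,287))]: print(tri((W1,*k(*a)),(W2,*k(*b))))
# base front corners control: w6/w8 
R6=np.array([[-0.0005,0.047,0.9989],[0.0907,0.9948,-0.0468],[-0.9959,0.0905,-0.0048]])
W6=wcal([0.4805,-0.0561,0.0415],R6); W8=cal("wrist");k=lambda x,y:cp(x,y,2.5,160,0)
for a,b in [((109,349),(111,78)),((377,349),(341,79))]: print("screw",tri((W6,*k(*a)),(W8,*k(*b))))
for a,b in [((109,349),(111,78)),((377,349),(341,79))]: print("screw",onz(W8,*k(*b),.02))
```

```text
[ 0.4651 -0.059   0.0471]
[ 0.4942 -0.0603  0.0466]
screw [0.4439 0.0033 0.0136]
screw [ 0.5186 -0.0005  0.015 ]
screw [0.4443 0.0017 0.02  ]
screw [ 0.517  -0.0019  0.02  ]
```

Run:
```python
from h import *
R6=np.array([[-0.0005,0.047,0.9989],[0.0907,0.9948,-0.0468],[-0.9959,0.0905,-0.0048]])
W6=wcal([0.4805,-0.0561,0.0415],R6); W8=cal("wrist");k=lambda x,y:cp(x,y,2.5,160,0)
for z in (.066,.0585,.0495):
    X=onz(W6,*k(245,498),z); sl={.066:0,.0585:.045,.0495:.09}[z]
    Y=X+np.array([0,.016*np.sin(sl),-.016*np.cos(sl)])
    for P in (X,Y):
        u,v=proj(W8,P); print(z,P,(u-160)*2.5,v*2.5)
```

```text
0.066 [ 0.4814 -0.0304  0.066 ] 229.31259124685363 156.80370829245066
0.066 [ 0.4814 -0.0304  0.05  ] 230.51158608387004 166.21257463631042
0.0585 [ 0.4813 -0.032   0.0585] 229.80732532088496 167.50975371005237
0.0585 [ 0.4813 -0.0313  0.0425] 230.8044861456564 173.19506702623715
0.0495 [ 0.4812 -0.0339  0.0495] 230.3525741107174 179.30893758326727
0.0495 [ 0.4812 -0.0324  0.0336] 231.15171182934745 181.44399363881894
```

>>> {"api": "send_rows", "payload": {"claw": [0,0,0,0,0,0,0,0,0,0,0,0], "dp": [[-0.001,0.02,-0.03],[-0.001,0.05,-0.049],[-0.001,0.075,-0.049],[-0.001,0.082,-0.049],[-0.001,0.085,-0.049],[-0.001,0.087,-0.049],[-0.001,0.0885,-0.049],[-0.001,0.09,-0.049],[-0.001,0.0915,-0.049],[-0.001,0.0928,-0.049],[-0.001,0.0935,-0.049],[-0.001,0.0935,-0.049]], "dr": [[0,0,0],[0,0,0],[0,0,0],[0,0,0],[0,0,0],[0,0,0],[0,0,0],[0,0,0],[0,0,0],[0,0,0],[0,0,0],[0,0,0]]}}

```text
time: 9.0
position: [0.4799, -0.0428, 0.0528]
ee_rot: [-1.123, 1.57, -1.17]
ft_force: [0.4, -1.8, 0.2]
opening: 0.0004
```

>>> {"api": "send_rows", "payload": {"claw": [0,0,0,0], "dp": [[0,-0.005,0],[0,-0.01,0],[0,-0.01,0],[0,-0.01,0]], "dr": [[0,0,0],[0,0,0],[0,0,0],[0,0,0]]}}

```text
time: 9.33
position: [0.4798, -0.0528, 0.0526]
ee_rot: [-1.395, 1.57, -1.442]
ft_force: [0.7, -0.3, 0.7]
opening: 0.0006
```

Run:
```python
from h import *
st()
snap("wrist","w9",(160,0,360,240),2.5)
snap("top","t9",(90,150,250,250),5)
```

```text
t 9.3333 p [ 0.4798 -0.0528  0.0526] f [ 0.721 -0.313  0.696] op 0.0005524322352603001 
q [-0.1331  0.3466  1.9952 -0.0005  0.7998 -0.0857]
[[ 0.      0.047   0.9989]
 [-0.0004  0.9989 -0.047 ]
 [-1.     -0.0004  0.0001]]
```

View pics/w9.png

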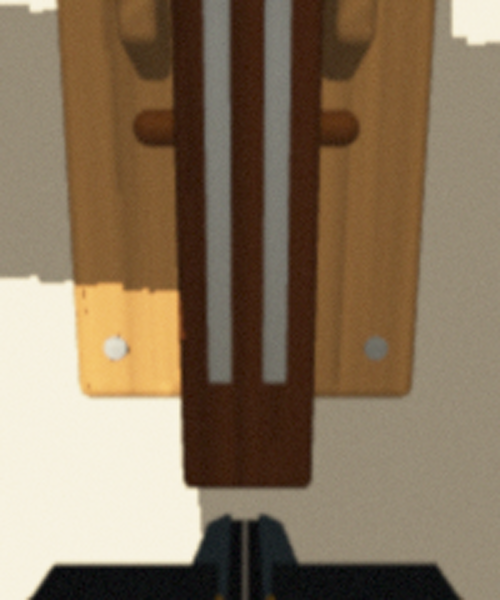

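View pics/t9.png

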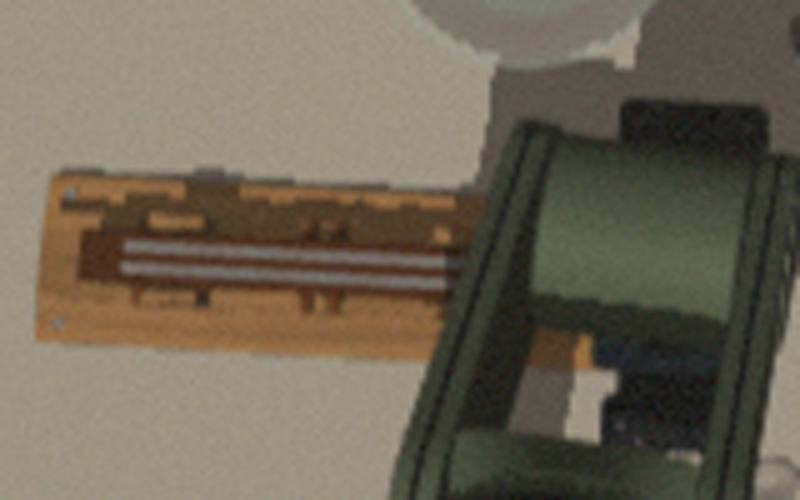

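>>> {"api": "send_rows", "payload": {"claw": [0,0,0.55,0.55,0.55,0.55,0.55,0.55,0.55,0.55,0.55,0.55], "dp": [[0,-0.02,0.02],[0,-0.04,0.055],[-0.01,-0.07,0.08],[-0.015,-0.1,0.1],[-0.02,-0.13,0.127],[-0.024,-0.165,0.127],[-0.024,-0.2,0.127],[-0.024,-0.24,0.127],[-0.024,-0.267,0.127],[-0.024,-0.267,0.127],[-0.024,-0.267,0.127],[-0.024,-0.267,0.127]], "dr": [[0,0,0],[0,0,0],[0,0,0],[0,0,0],[0,0,0],[0,0,0],[0,0,0],[0,0,0],[0,0,0],[0,0,0],[0,0,0],[0,0,0]]}}

```text
time: 10.43
position: [0.4555, -0.3188, 0.1792]
ee_rot: [2.479, 1.57, 2.433]
ft_force: [0.1, 1.1, -0.3]
opening: 0.0503
```

Run:
```python
from h import *
st()
c=cal("wrist");np.savez("w10.npz",R=c[0],t=c[1])
snap("wrist","w10",None,1.5)
snap("top","t10",(90,150,250,250),5)
snap("scene","s10",(160,120,300,220),5.5)
```

```text
t 10.4333 p [ 0.4555 -0.3188  0.1792] f [ 0.0758  1.1476 -0.3125] op 0.05028232745553934 
q [-0.6313  0.3147  1.6628  0.0001  1.165  -0.5851]
[[-0.0007  0.0462  0.9989]
 [ 0.0006  0.9989 -0.0462]
 [-1.      0.0006 -0.0007]]
```

View pics/w10.png

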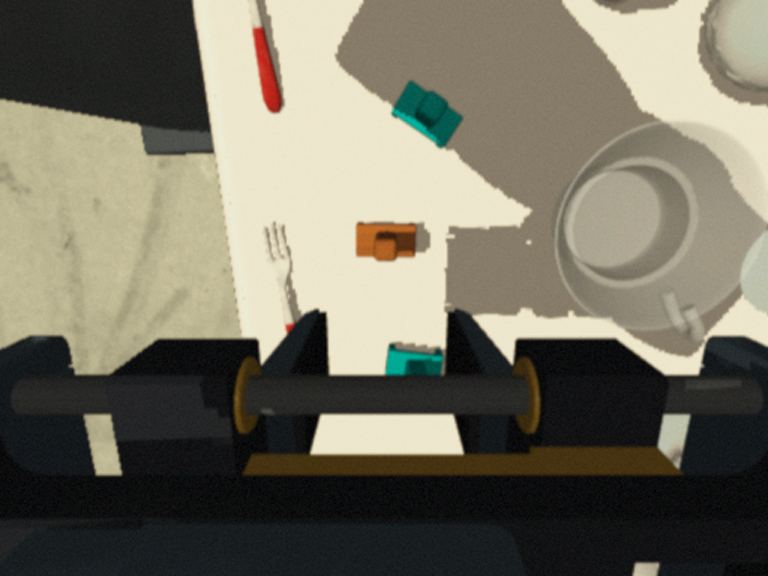

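View pics/t10.png

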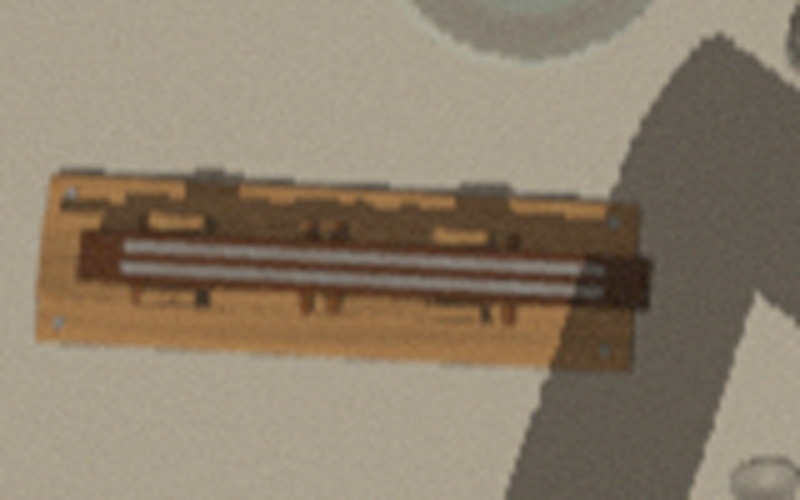

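View pics/s10.png

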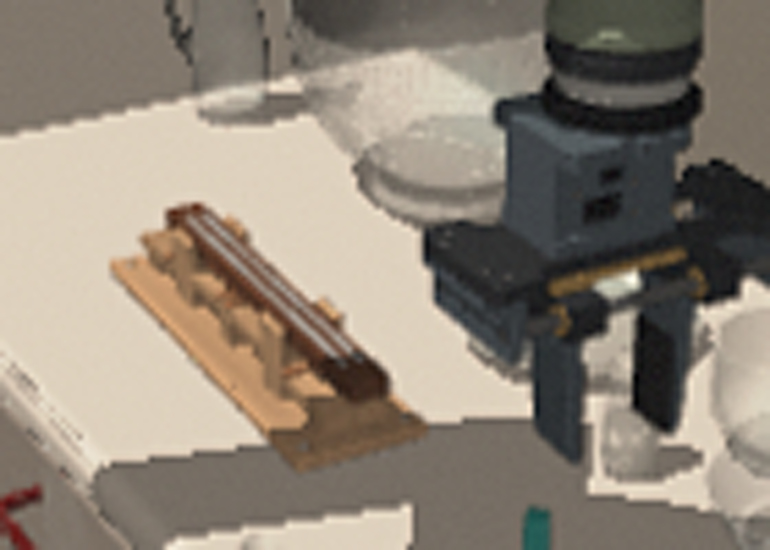

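Run:
```python
from h import *
im=cv2.imread("pics/w10.png"); im=cv2.resize(im,(512,384),interpolation=cv2.INTER_AREA)
snap("wrist","w11",(225,135,290,185),12)
```

```text
(no output)
```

View pics/w11.png

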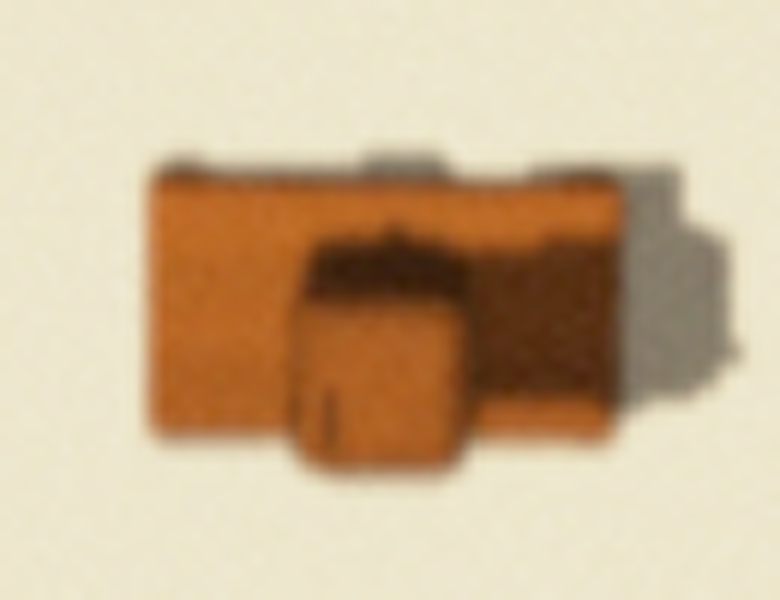

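Run:
```python
from h import *
W=cal("wrist"); k=lambda x,y:cp(x,y,12,225,135)
T=cal("top");S=cal("scene")
print("knob",onz(W,*k(381,388),.059),onz(W,*k(381,388),.0575), "3v",tri((W,*k(381,388)),(T,*cp(382,103,4,220,190)),(S,*cp(376,180,5,190,195))))
P=[onz(W,*k(*p),.018) for p in [(150,180),(618,180),(612,438),(150,438)]]
print("plate",*P,"centre",np.mean(P,0))
print(np.degrees(np.arctan2(*(P[1]-P[0])[[1,0]])),np.degrees(np.arctan2(*(P[2]-P[3])[[1,0]])))
im=cv2.imread("pics/top0.png")
snap("top","t11",(140,185,175,225),20)
```

```text
knob [ 0.4562 -0.2995  0.059 ] [ 0.4562 -0.2998  0.0575] 3v [ 0.4556 -0.2987  0.058 ]
plate [ 0.4343 -0.2858  0.018 ] [ 0.4795 -0.2878  0.018 ] [ 0.4782 -0.3132  0.018 ] [ 0.4327 -0.3111  0.018 ] centre [ 0.4562 -0.2995  0.018 ]
-2.553445106209966 -2.5547782483854085
```

View pics/t11.png

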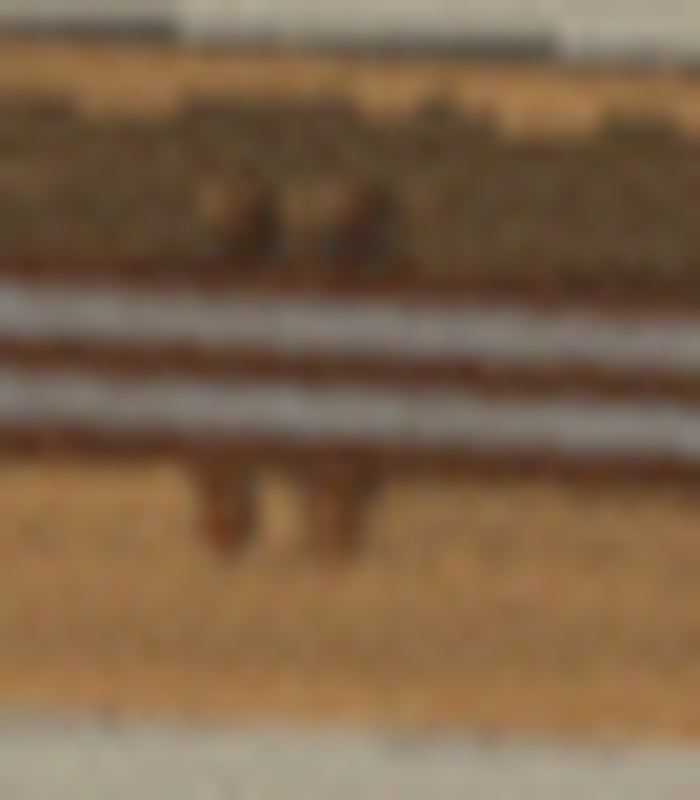

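>>> {"api": "send_rows", "payload": {"claw": [0.55,0.55,0.55,0.55,0.55,0.55,0.55,0.55], "dp": [[0.0005,0.0195,-0.03],[0.0005,0.0195,-0.06],[0.0005,0.0195,-0.09],[0.0005,0.0195,-0.115],[0.0005,0.0195,-0.135],[0.0005,0.0195,-0.148],[0.0005,0.0195,-0.153],[0.0005,0.0195,-0.153]], "dr": [[0,0,0],[0,0,0],[0,0,0],[0,0,0],[0,0,0],[0,0,0],[0,0,0],[0,0,0]], "squeeze": 12}}

```text
time: 11.35
position: [0.4559, -0.2992, 0.0257]
ee_rot: [2.859, 1.569, 2.814]
ft_force: [0.3, 0.5, -0.3]
opening: 0.05
```

Run:
```python
from h import *
st()
snap("wrist","w12",None,1.5)
```

```text
t 11.35 p [ 0.4559 -0.2992  0.0257] f [ 0.3491  0.532  -0.3336] op 0.04995252630776411 
q [-0.6015  0.4626  1.8787 -0.0007  0.8022 -0.5558]
[[-0.0019  0.0452  0.999 ]
 [ 0.0006  0.999  -0.0452]
 [-1.      0.0005 -0.0019]]
```

View pics/w12.png

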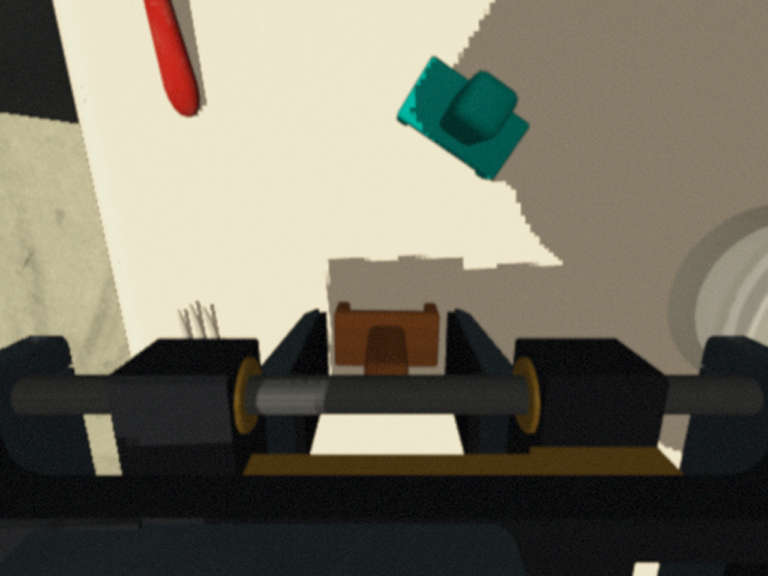

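>>> {"api": "send_rows", "payload": {"claw": [0,0,0,0,0,0,0,0,0,0,0,0], "dp": [[0,0,0],[0,0,0],[0,0,0],[0,0,0],[0,0,0.01],[0,0,0.03],[0,0,0.06],[0,0,0.09],[0,0,0.12],[0.002,0.03,0.13],[0.004,0.06,0.13],[0.006,0.09,0.13]], "dr": [[0,0,0],[0,0,0],[0,0,0],[0,0,0],[0,0,0],[0,0,0],[0,0,0],[0,0,0],[0,0,0],[0,0,0],[0,0,0],[0,0,0]], "squeeze": 12}}

```text
time: 12.4
position: [0.4628, -0.2097, 0.1588]
ee_rot: [-0.506, 1.567, -0.554]
ft_force: [0.5, 0.7, -0.6]
opening: 0.0161
```

>>> {"api": "send_rows", "payload": {"claw": [0,0,0,0,0,0,0,0,0,0,0,0], "dp": [[0.003,0.035,0],[0.006,0.07,0],[0.009,0.105,0],[0.012,0.14,0],[0.015,0.175,0],[0.018,0.21,0],[0.021,0.245,0],[0.024,0.28,0],[0.027,0.315,0],[0.029,0.345,0],[0.029,0.36,-0.005],[0.029,0.36,-0.01]], "dr": [[0,0,0],[0,0,0],[0,0,0],[0,0,0],[0,0,0],[0,0,0],[0,0,0],[0,0,0],[0,0,0],[0,0,0],[0,0,0],[0,0,0]]}}

```text
time: 13.4
position: [0.4917, 0.153, 0.1476]
ee_rot: [0.44, 1.568, 0.398]
ft_force: [0.4, -0.3, -0.8]
opening: 0.016
```

Run:
```python
from h import *
st()
snap("wrist","w13",None,1.5)
snap("scene","s13",(160,80,300,200),5.5)
```

```text
t 13.4 p [0.4917 0.153  0.1476] f [ 0.3906 -0.2535 -0.8053] op 0.016023450390750444 
q [0.2791 0.2786 1.8036 0.0003 1.057  0.3214]
[[ 0.0022  0.0424  0.9991]
 [ 0.0009  0.9991 -0.0424]
 [-1.      0.001   0.0022]]
```

View pics/w13.png

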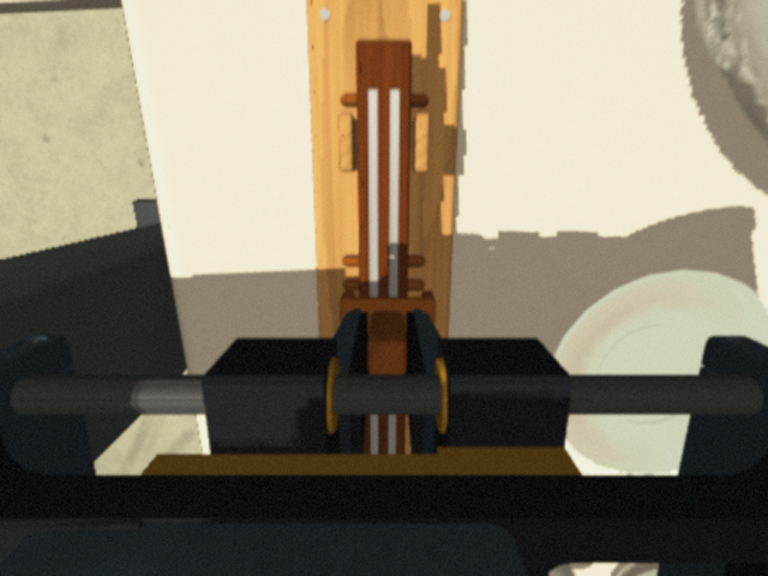

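View pics/s13.png

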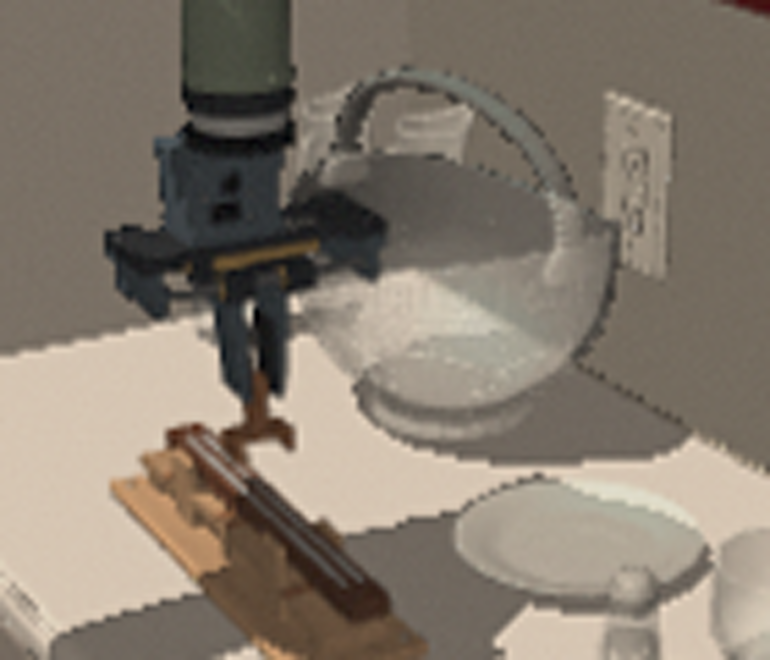

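Run:
```python
from h import *
st()
c=cal("wrist");np.savez("w14.npz",R=c[0],t=c[1])
snap("wrist","w14",(215,155,300,215),9)
snap("wrist","w14b",(205,0,315,100),7)
```

```text
t 13.5 p [0.4905 0.1498 0.1463] f [-0.3586 -0.1311 -0.6761] op 0.015985285215363732 
q [ 0.2749  0.2788  1.8069 -0.0015  1.0578  0.3201]
[[-0.0014  0.0445  0.999 ]
 [-0.0017  0.999  -0.0445]
 [-1.     -0.0018 -0.0013]]
```

View pics/w14.png

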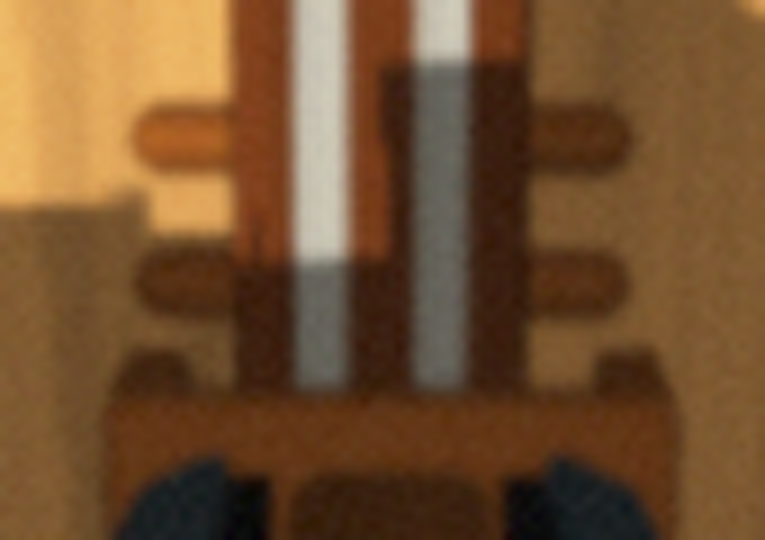

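View pics/w14b.png

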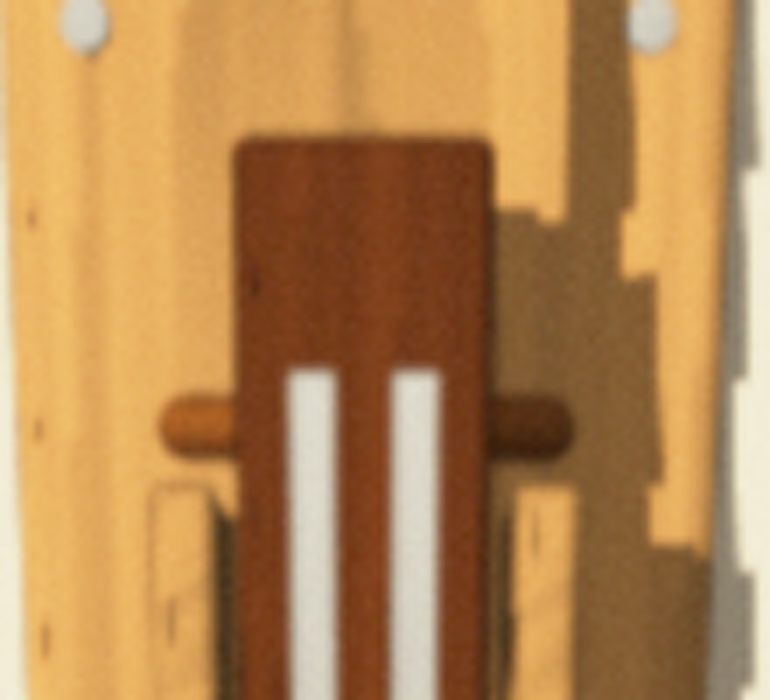

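Run:
```python
from h import *
d=np.load("w14.npz");c=cal("wrist");W=(d["R"],d["t"],c[2],c[3],c[4]);k=lambda x,y:cp(x,y,9,215,155)
a=onz(W,*k(382,138),.046);b=onz(W,*k(381,282),.046);print("dowels",a,b,"sep",np.linalg.norm(a-b),"crest",(a+b)/2)
kb=lambda x,y:cp(x,y,7,205,0)
print("ramp dowel",onz(W,*kb(367,428),.037))
for z in (.066,): 
  for y in (100,380): print("rail",[onz(W,*k(x,y),z)[:2] for x in (233,527)], np.mean([onz(W,*k(x,y),z) for x in (233,527)],0))
print("hi end",onz(W,*kb(365,138),.066), onz(W,*kb(365,138),.066)-onz(W,*kb(365,138),.05))
T=cal("top");u,v=cp(291,365,20,140,185);print("top crest",onz(T,u,v,.047))
# marker plate underside front edge: at TCP z-0.026+.018
z=.1463-.026+.018; P=[onz(W,*k(x,395),z) for x in (108,677)];print("plate",P)
print(bot.observe()["position"],bot.observe()["time"])
```

```text
dowels [0.4914 0.1694 0.046 ] [0.4905 0.1535 0.046 ] sep 0.01591008594756358 crest [0.491  0.1614 0.046 ]
ramp dowel [0.4958 0.2677 0.037 ]
rail [array([0.4771, 0.1778]), array([0.5061, 0.1765])] [0.4916 0.1772 0.066 ]
rail [array([0.4753, 0.149 ]), array([0.5052, 0.1477])] [0.4903 0.1484 0.066 ]
hi end [0.4968 0.2929 0.066 ] [-0.0001 -0.0045  0.016 ]
top crest [0.4903 0.1605 0.047 ]
plate [array([0.4718, 0.1697, 0.1383]), array([0.5129, 0.1678, 0.1383])]
[0.4911 0.149  0.1468] 13.6
```

Run:
```python
from h import *
snap("scene","s15",(180,110,230,170),12)
snap("wrist","w15",(205,170,310,250),7)
st()
d=np.load("w14.npz");c=cal("wrist");W=(d["R"],d["t"],c[2],c[3],c[4]);k=lambda x,y:cp(x,y,9,215,155)
a=ray(W,*k(108,395));b=ray(W,*k(677,395)); s=.047/np.linalg.norm(a[1]-b[1]);print(a[0]+s*a[1],b[0]+s*b[1])
```

```text
t 13.7 p [0.4914 0.1488 0.147 ] f [ 0.514   0.0189 -1.2714] op 0.016049316758734337 
q [ 0.2723  0.2779  1.8061 -0.0011  1.0573  0.3205]
[[ 0.0005  0.0476  0.9989]
 [-0.0009  0.9989 -0.0476]
 [-1.     -0.0008  0.0005]]
[0.4686 0.1622 0.1133] [0.5155 0.1601 0.1132]
```

View pics/s15.png

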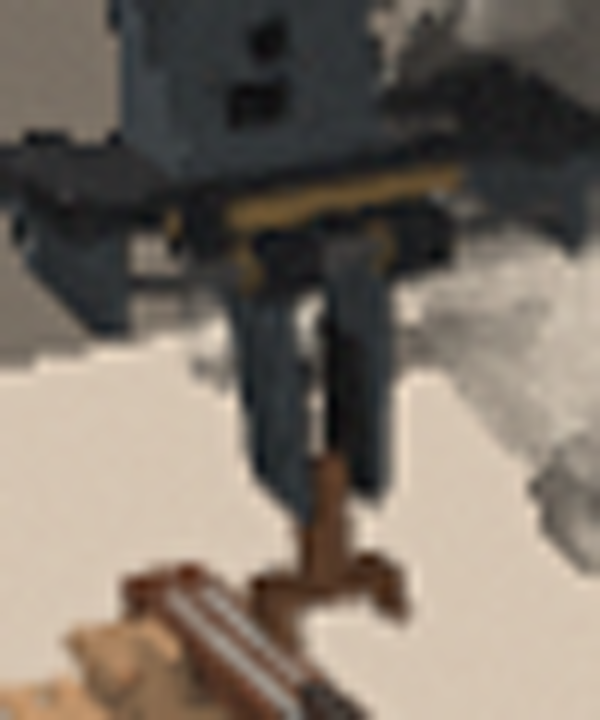

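View pics/w15.png

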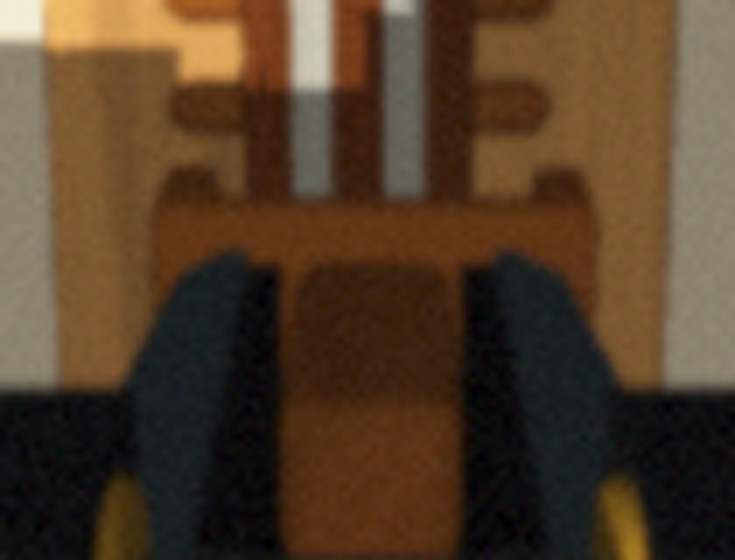

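Run:
```python
from h import *
W=cal("wrist");S=cal("scene");k=lambda x,y:cp(x,y,7,205,170); s=lambda x,y:cp(x,y,12,180,110)
print(bot.observe()["position"])
for n,pa,pb in [("leg",(165,170),(592,170)),("plate",(152,205),(598,205))]:
    a=ray(W,*k(*pa));b=ray(W,*k(*pb)); q=.047/np.linalg.norm(a[1]-b[1]);print(n,a[0]+q*a[1],b[0]+q*b[1])
# reproject model for feet heights
p=bot.observe()["position"]; R=Ro.from_euler('xyz',bot.observe()["ee_rot"]).as_matrix()
for h in (.026,.036,.041,.046):
    out=[]
    for yy,zz in [(.013,0),(.013,.012),(.013,.018),(.008,.059)]:
        out.append([((u-205)*7,(v-170)*7) for u,v in [proj(W,p+R[:,1]*yy+R[:,2]*xx+np.array([0,0,-h+zz])) for xx in ((-.0235,.0235) if zz<.05 else (-.008,.008))]])
    print(h,np.round(out,0).tolist())
    fs=[proj(S,p+R[:,1]*yy+R[:,2]*xx+np.array([0,0,-h+zz])) for xx,yy,zz in [(-.0235,-.013,0),(.0235,-.013,0),(0,0,.059),(0,0,.018)]]
    print("  scene",[(round((u-180)*12),round((v-110)*12)) for u,v in fs])
```

```text
[0.4914 0.1488 0.147 ]
leg [0.4701 0.1624 0.1056] [0.517  0.1602 0.1057]
plate [0.4696 0.1615 0.1156] [0.5166 0.1592 0.1157]
0.026 [[[132.0, 204.0], [590.0, 204.0]], [[118.0, 240.0], [604.0, 240.0]], [[111.0, 260.0], [611.0, 260.0]], [[253.0, 499.0], [467.0, 499.0]]]
  scene [(274, 598), (407, 568), (315, 398), (322, 517)]
0.036 [[[143.0, 177.0], [580.0, 177.0]], [[130.0, 210.0], [593.0, 210.0]], [[123.0, 228.0], [599.0, 228.0]], [[259.0, 445.0], [460.0, 445.0]]]
  scene [(276, 626), (409, 597), (317, 428), (323, 546)]
0.041 [[[148.0, 164.0], [576.0, 164.0]], [[136.0, 195.0], [587.0, 195.0]], [[129.0, 213.0], [594.0, 213.0]], [[263.0, 420.0], [458.0, 420.0]]]
  scene [(276, 641), (409, 611), (317, 442), (324, 560)]
0.046 [[[152.0, 152.0], [571.0, 152.0]], [[141.0, 182.0], [582.0, 182.0]], [[134.0, 198.0], [588.0, 198.0]], [[266.0, 396.0], [455.0, 396.0]]]
  scene [(277, 655), (410, 625), (318, 457), (325, 574)]
```

Run:
```python
from h import *
W=cal("wrist");k=lambda x,y:cp(x,y,7,205,170)
r=onz(W,*k(359.5,180),.066);u=onz(W,*k(359,107),.046);
m=onz(W,*k(378.5,170),.106);pl=onz(W,*k(375,205),.118)
print("rail",r,"dowel(-8)",u,"legs",m,"plate",pl)
d=np.array([.0454,.999])
n=np.array([.999,-.0454])
print("lateral rail",n@r[:2],"dowel",n@u[:2],"marker",n@m[:2],n@pl[:2],"tcp",n@bot.observe()["position"][:2]); print(bot.observe()["position"])
```

```text
rail [0.4906 0.1487 0.066 ] dowel(-8) [0.4907 0.1535 0.046 ] legs [0.4935 0.1614 0.106 ] plate [0.4931 0.1611 0.118 ]
lateral rail 0.48340073989791127 dowel 0.48325541009092665 marker 0.48572248602095036 0.4853033592645869 tcp 0.4841756592833496
[0.4914 0.1488 0.147 ]
```

>>> {"api": "send_rows", "payload": {"claw": [0,0,0,0,0,0,0], "dp": [[-0.0014,0.006,0],[-0.0014,0.0128,-0.005],[-0.0014,0.0128,-0.015],[-0.0014,0.0128,-0.028],[-0.0014,0.0128,-0.036],[-0.0014,0.0128,-0.036],[-0.0014,0.0128,-0.036]], "dr": [[0,0,0],[0,0,0],[0,0,0],[0,0,0],[0,0,0],[0,0,0],[0,0,0]], "squeeze": 6}}

```text
time: 14.28
position: [0.4895, 0.1626, 0.1099]
ee_rot: [-2.443, 1.569, -2.489]
ft_force: [-0.6, 0.5, -0.0]
opening: 0.0161
```

Run:
```python
from h import *
st()
snap("wrist","w16",(205,170,310,250),7)
snap("scene","s16",(180,110,230,170),12)
```

```text
t 14.2833 p [0.4895 0.1626 0.1099] f [-0.6347  0.54   -0.0325] op 0.016139907862962287 
q [ 0.2989  0.3206  1.8507 -0.0009  0.9722  0.3455]
[[-0.0016  0.046   0.9989]
 [-0.0012  0.9989 -0.046 ]
 [-1.     -0.0013 -0.0016]]
```

View pics/w16.png

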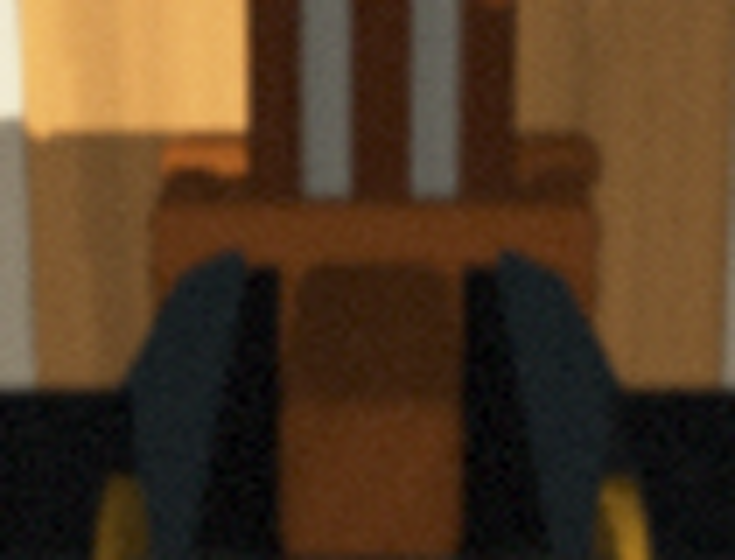

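View pics/s16.png

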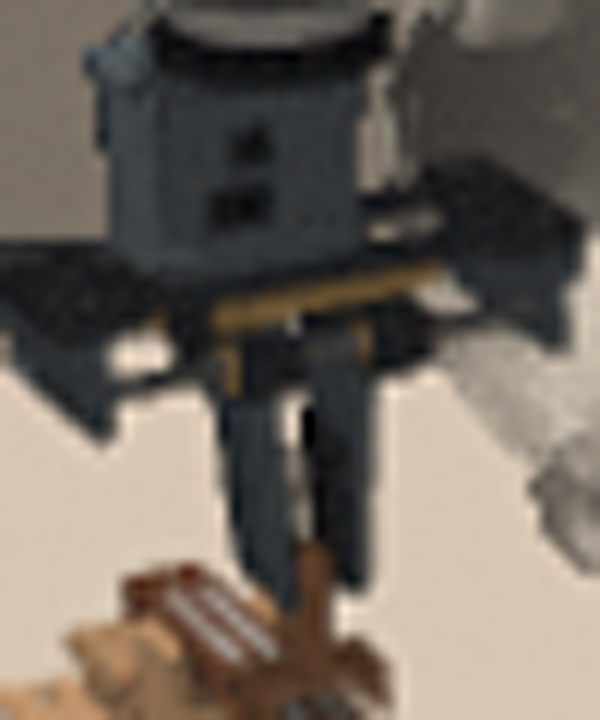

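>>> {"api": "send_rows", "payload": {"claw": [0,0,0,0,0,0,0,0], "dp": [[0.0004,-0.0008,0],[0.0004,-0.0008,-0.002],[0.0004,-0.0008,-0.005],[0.0004,-0.0008,-0.008],[0.0004,-0.0008,-0.011],[0.0004,-0.0008,-0.0125],[0.0004,-0.0008,-0.013],[0.0004,-0.0008,-0.013]], "dr": [[0,0,0],[0,0,0],[0,0,0],[0,0,0],[0,0,0],[0,0,0],[0,0,0],[0,0,0]], "squeeze": 6}}

```text
time: 15.05
position: [0.4908, 0.1621, 0.0984]
ee_rot: [-0.272, 1.569, -0.318]
ft_force: [-1.7, 0.3, 6.7]
opening: 0.0157
```

Run:
```python
from h import *
st()
snap("wrist","w17",(205,150,310,230),7)
snap("scene","s17",(180,110,250,180),10)
```

```text
t 15.05 p [0.4908 0.1621 0.0984] f [-1.6842  0.2953  6.6802] op 0.01566529631621607 
q [ 0.2972  0.3335  1.8654 -0.001   0.9416  0.3438]
[[ 0.0013  0.046   0.9989]
 [-0.0004  0.9989 -0.046 ]
 [-1.     -0.0004  0.0013]]
```

View pics/w17.png

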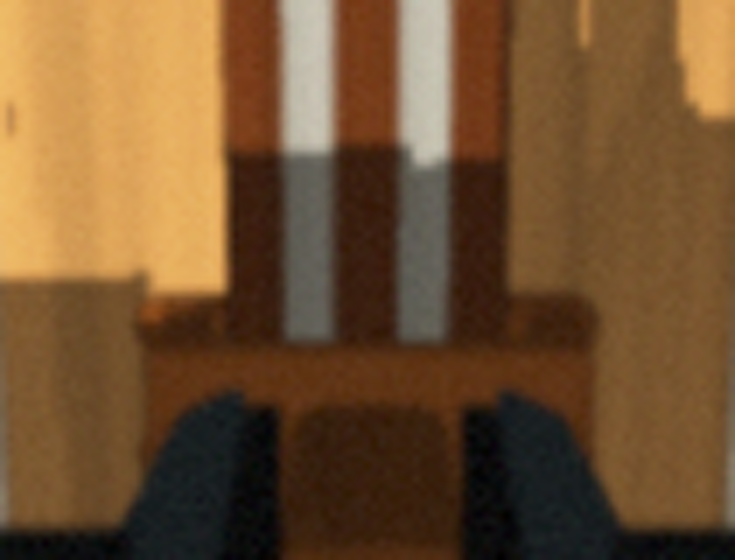

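View pics/s17.png

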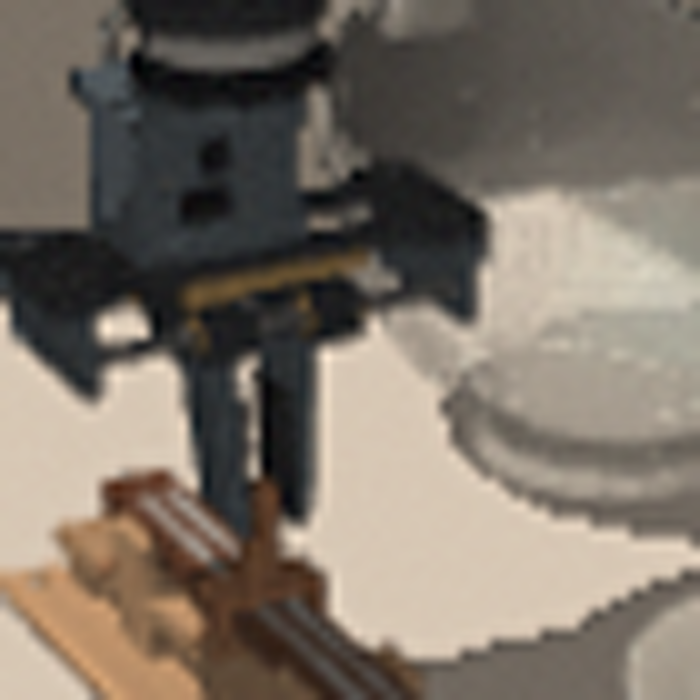

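>>> {"api": "send_rows", "payload": {"claw": [0,0,0.3,0.35,0.4,0.4,0.4], "dp": [[0,0,0.001],[0,0,0.0013],[0,0,0.0013],[0,0,0.0013],[0,0,0.0013],[0,0,0.0013],[0,0,0.0013]], "dr": [[0,0,0],[0,0,0],[0,0,0],[0,0,0],[0,0,0],[0,0,0],[0,0,0]]}}

```text
time: 15.73
position: [0.4903, 0.162, 0.0989]
ee_rot: [-1.6, 1.57, -1.646]
ft_force: [-0.2, 0.5, -0.5]
opening: 0.0364
```

Run:
```python
from h import *
st()
snap("wrist","w18",None,1.5)
```

```text
t 15.7333 p [0.4903 0.162  0.0989] f [-0.2316  0.5334 -0.4541] op 0.03640381873988931 
q [ 0.2972  0.333   1.8649 -0.0009  0.944   0.3437]
[[-0.0001  0.046   0.9989]
 [-0.0008  0.9989 -0.046 ]
 [-1.     -0.0008 -0.    ]]
```

View pics/w18.png

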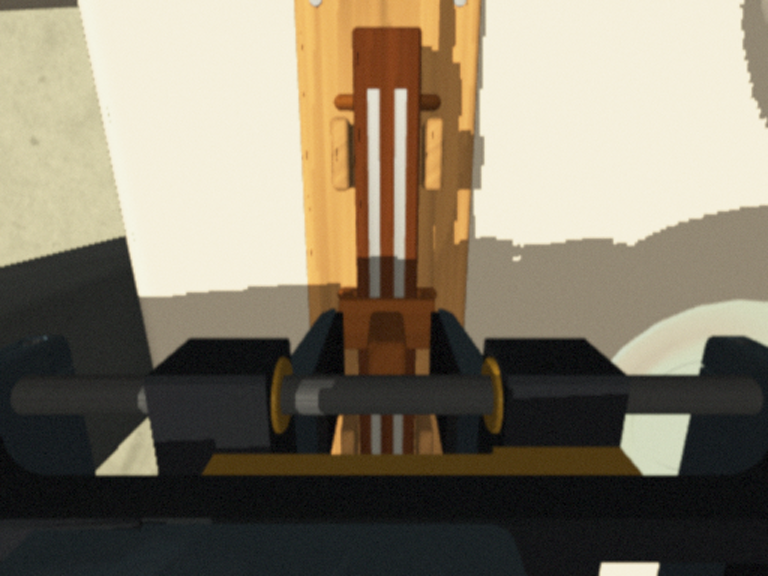

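>>> {"api": "send_rows", "payload": {"claw": [0.4,0.4,0.4,0.4,0.4,0.4,0.4,0.4,0.4], "dp": [[0,0,0.01],[0,0,0.03],[0,0,0.05],[0,0,0.08],[0,-0.03,0.1],[0,-0.06,0.1],[0,-0.08,0.1],[0,-0.08,0.1],[0,-0.08,0.1]], "dr": [[0,0,0],[0,0,0],[0,0,0],[0,0,0],[0,0,0],[0,0,0],[0,0,0],[0,0,0],[0,0,0]]}}

```text
time: 16.53
position: [0.4904, 0.0815, 0.1997]
ee_rot: [0.035, 1.57, -0.014]
ft_force: [-0.1, -1.0, -0.5]
opening: 0.0365
```

Run:
```python
from h import *
st()
c=cal("wrist");np.savez("w19.npz",R=c[0],t=c[1])
snap("wrist","w19",(185,0,335,140),5)
snap("scene","s19",(160,120,300,220),5.5)
snap("top","t19",(90,150,250,250),5)
```

```text
t 16.5333 p [0.4904 0.0815 0.1997] f [-0.0858 -1.0087 -0.4541] op 0.03647445052711467 
q [ 0.1417  0.207   1.7597 -0.0002  1.1738  0.1899]
[[ 0.0011  0.0482  0.9988]
 [-0.      0.9988 -0.0482]
 [-1.      0.      0.0011]]
```

View pics/w19.png

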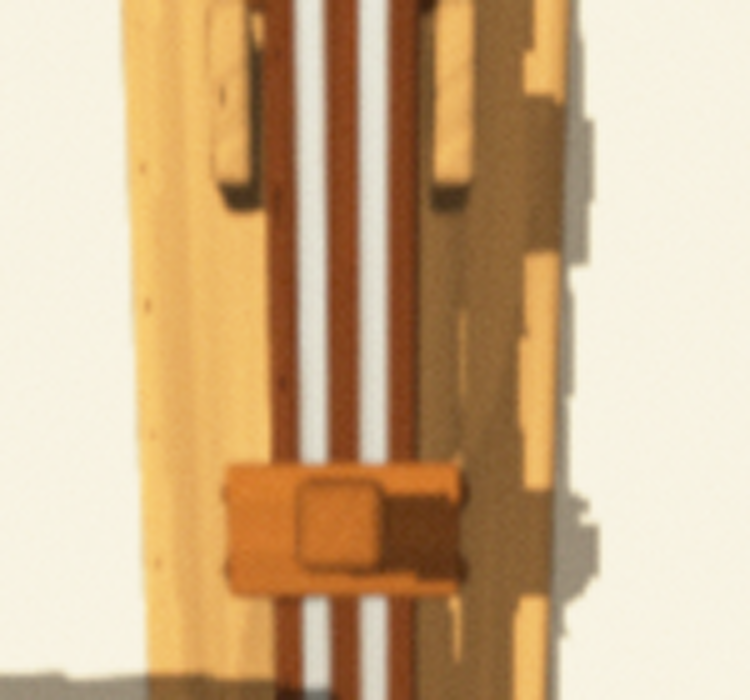

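View pics/s19.png

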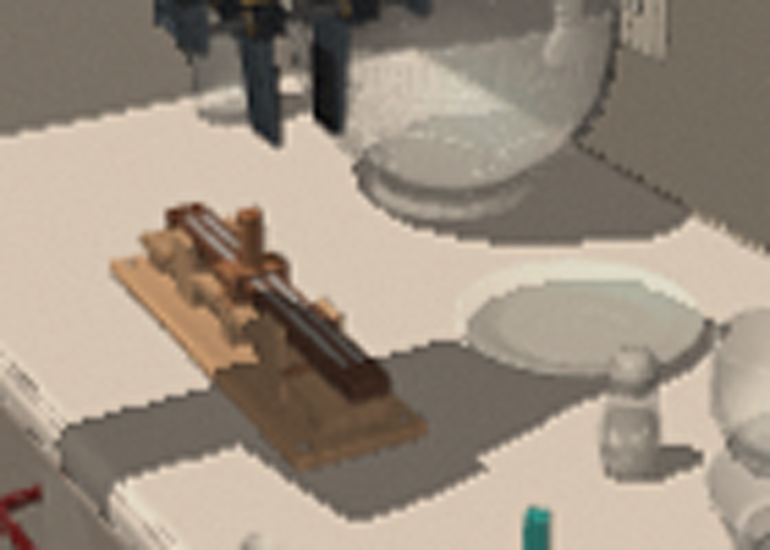

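View pics/t19.png

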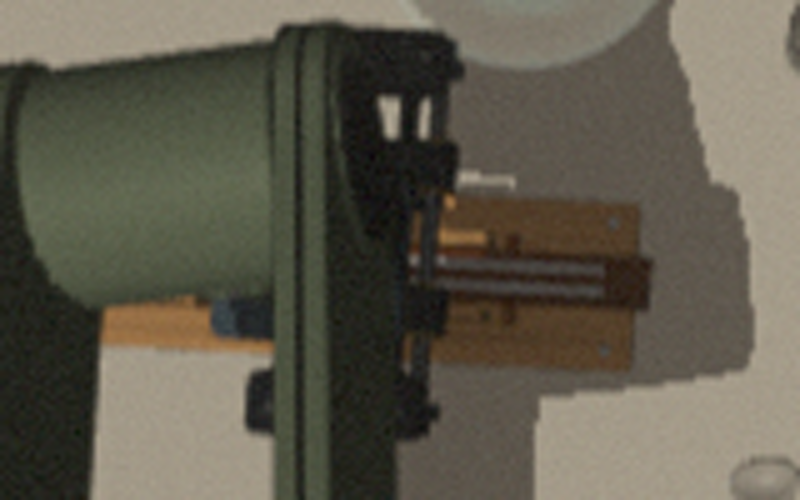

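Run:
```python
from h import *
d=np.load("w19.npz");c=cal("wrist");W=(d["R"],d["t"],c[2],c[3],c[4]);k=lambda x,y:cp(x,y,5,185,0)
print("knob top",onz(W,*k(339,524),.113))
P=[onz(W,*k(*p),.072) for p in [(228,465),(462,465),(462,597),(228,595)]];print("plate",P,np.mean(P,0))
P=[onz(W,*k(*p),.066) for p in [(215,5),(250,5)]]
a=[onz(W,*k(*p),.066) for p in [(249,184),(218,184),(433,184),(470,184)]];print("cheek near edge (crest+64)",np.mean(a,0))
def w(pa,pb):
    a=ray(W,*k(*pa))[1];b=ray(W,*k(*pb))[1];return .0295/np.linalg.norm(a-b)
o=ray(W,0,0)[0]
for y,x0,x1 in [(10,264,418),(450,272,416),(690,275,414)]:
    print(y,(o+w((x0,y),(x1,y))*ray(W,*k((x0+x1)/2,y))[1]))
```

```text
knob top [0.4906 0.1614 0.113 ]
plate [array([0.4686, 0.1747, 0.072 ]), array([0.5149, 0.1725, 0.072 ]), array([0.5141, 0.1471, 0.072 ]), array([0.4668, 0.1498, 0.072 ])] [0.4911 0.161  0.072 ]
cheek near edge (crest+64) [0.4939 0.2252 0.066 ]
10 [0.4952 0.257  0.0587]
450 [0.4916 0.1773 0.0607]
690 [0.4892 0.129  0.0629]
```

>>> {"api": "send_rows", "payload": {"claw": [0.4,0.4,0.4,0.4,0.4,0.4,0.4,0.4,0.4,0.4,0.4,0.4], "dp": [[-0.01,-0.03,0.01],[-0.01,-0.07,0.02],[-0.015,-0.1,0.02],[-0.02,-0.14,0.02],[-0.02,-0.18,0.02],[-0.02,-0.21,0.02],[-0.02,-0.25,0.02],[-0.02,-0.28,0.02],[-0.02,-0.32,0.02],[-0.02,-0.34,0.02],[-0.02,-0.34,0.02],[-0.02,-0.34,0.02]], "dr": [[0,0,0],[0,0,0],[0,0,0],[0,0,0],[0,0,0],[0,0,0],[0,0,0],[0,0,0],[0,0,0],[0,0,0],[0,0,0],[0,0,0]]}}

```text
time: 17.68
position: [0.4706, -0.2579, 0.2184]
ee_rot: [2.505, 1.57, 2.458]
ft_force: [-0.1, 0.4, -0.0]
opening: 0.0363
```

Run:
```python
from h import *
st()
snap("scene","s20",(180,145,250,205),11)
snap("top","t20",(90,150,250,250),5)
```

```text
t 17.6833 p [ 0.4706 -0.2579  0.2184] f [-0.1433  0.4401 -0.046 ] op 0.03629198826091197 
q [-0.5228  0.2569  1.643   0.0001  1.2425 -0.476 ]
[[-0.0007  0.0469  0.9989]
 [ 0.0006  0.9989 -0.0469]
 [-1.      0.0005 -0.0007]]
```

View pics/s20.png

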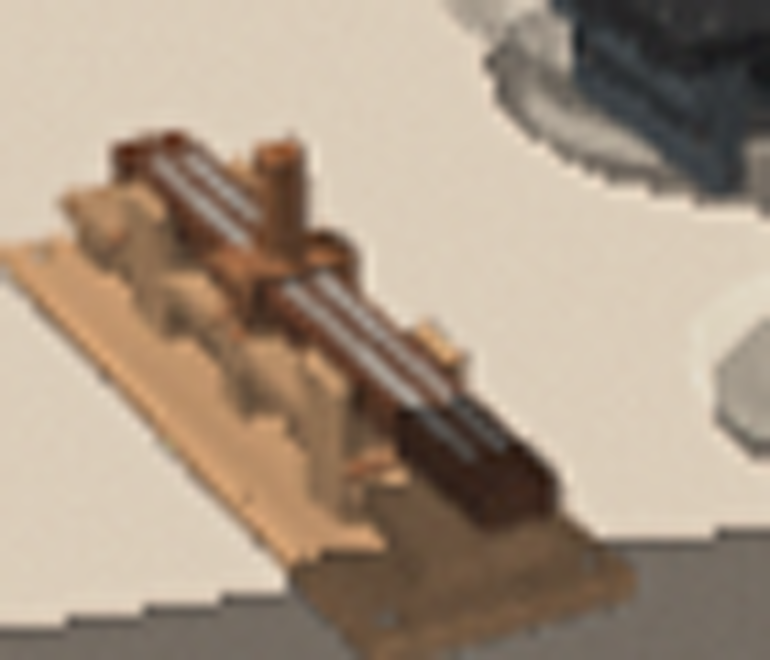

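View pics/t20.png

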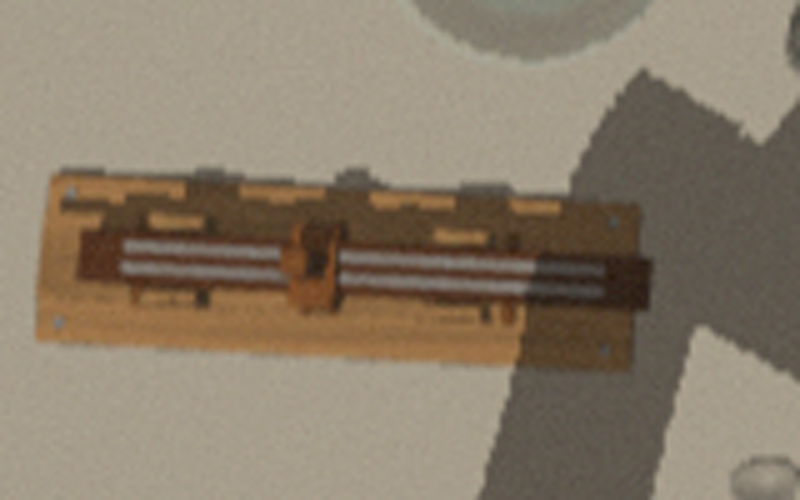

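Run:
```python
from h import *
S=cal("scene");T=cal("top");c=np.array([.491,.161,.066]);d=np.array([.0454,.999,0]);n=np.array([.999,-.0454,0])
m=-.0265  # rail mid offset
for sl in (0,.09,-.09):
  for e in (-160,160):
    s=(e/1000+m); 
    if sl==0: z=0
    elif sl>0: z=.09*(s+.008)
    else: z=-.09*(s-.008)
    for L in (-.015,.015):
        X=c+d*s+n*L+np.array([0,0,z]); u,v=proj(S,X); ut,vt=proj(T,X); print(sl,e,L,"scene",round((u-180)*11),round((v-145)*11),"top",round((ut-90)*5),round((vt-150)*5))
```

```text
0 -160 -0.015 scene 484 493 top 642 304
0 -160 0.015 scene 565 471 top 645 250
0 160 -0.015 scene 109 140 top 70 275
0 160 0.015 scene 181 124 top 75 222
0.09 -160 -0.015 scene 485 535 top 644 305
0.09 -160 0.015 scene 566 513 top 647 252
0.09 160 -0.015 scene 107 109 top 61 274
0.09 160 0.015 scene 179 94 top 66 220
-0.09 -160 -0.015 scene 482 446 top 639 302
-0.09 -160 0.015 scene 564 424 top 642 248
-0.09 160 -0.015 scene 111 166 top 78 277
-0.09 160 0.015 scene 183 151 top 82 224
```

```bash
python3 -c "
from workcell import workorder
print(workorder.hand_in())"
```

```text
the job is handed in; nothing more can be done
None
```

I pushed the rail by its low end in short steps, backing off after each one, until it tipped level. I then nudged it about 6 mm further, set the brown saddle marker astride it over the crest, and moved the arm clear. The job was handed in at about 18 s of the 72 s allowed.

**Last checks:**
- **Rail:** both ends sit where a level rail should appear in the scene camera. A sloping rail would be off by roughly 40 px in the enlarged picture at the low end.
- **Marker:** its centre measures y ≈ 0.161 m; the crest measured 0.1605 to 0.1615 m. It is square to the rail, and its plate is at rail-top height.
- **Other items:** nothing else was touched.

**What didn't go cleanly:**
- The lift began slightly before the fingers had fully closed, so I held the marker by the upper part of its knob. I allowed for this when lowering it.
- Setting it down showed 6.7 N of contact at most in the readings, and I eased off before letting go.
- Two rough wrist-camera height estimates for the rail disagreed with the expected level by 3 to 8 mm. One came from seeing the lower edge of the rail's end; the other, from apparent width, is noisy. I relied on the scene and top views instead.

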